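# Wedge a pile of carrier plates tight in the nest

## Robot

A 6-joint arm with a two-finger parallel gripper is mounted at the origin on the work surface. World frame = base frame: x ahead of the robot, y to its left, z up, the work surface at z = 0. Lengths are in mm, angles in rad, forces in N, time in s.
With the tool pointing down it reaches from about 350 to 775 mm from the base axis. Payload 7.3 kg.
Tool frame: the origin (TCP) lies midway between the tips of the shut fingers; the grasp point (between the pads) lies 19 mm behind it; z points along the fingers, x is the direction in which the jaws open and shut, and the axes are right-handed (so a half turn about z gives the same grasp; the last joint's range is limited). The gripper opens to 92 mm and grips with 3 to 60 N. Pads are 19 mm wide; open, the fingers measure 130 mm over their backs; the gripper's body (75 mm by 190 mm) begins 47 mm behind the grasp point.
Start: joints at [-1.315, 0.342, 1.524, -0, 1.275, -0.146], TCP at [205.339, -483.201, 205.141] pointing down, gripper open.
Joint ranges: [-2.53, 2.53], [-0.77, 2.02], [0.04, 2.7], [-1, 4.14], [0.28, 2.66], [-3.11, 3.11]. Speed limits (rad/s): [2.57, 2.57, 3.14, 3.14, 3.14, 3.14].

## Interface

Orientations are given as [roll, pitch, yaw] about the fixed x, y, z axes, in that order (R = Rz(yaw) Ry(pitch) Rx(roll)).
In Python, from plant import bot gives the robot as it stands.
- The arm moves only by the shell command python3 -m pendant 'ROWS' [OPENING]. ROWS is JSON, a list of rows, each an object with "linear": the shift along the world's x, y, z in mm, a list of three; "twist": the turn about the world's z in degrees. In form: [{"linear": [x, y, z], "twist": twist}, ...]. A call has 1 to 20 rows; each row is the pose to reach, as a shift and turn from the pose commanded when the call began; what a row does not reach only later rows make up. A row lasts 1/8 s, in which the tool goes at most 62.5 mm and 10.7 degrees, less where a joint would pass 70% of its speed; a pose out of reach is approached as far as the arm can. A call with a gripper value outside its range is refused whole. OPENING is the closure in counts, from 0 (fully open) to 255 (shut), set as the call begins (- or left out, the last holds). The fingers move at their own pace and stop on an object; the grip force is fixed at half the most. Time passes only in rows, so rows that repeat a pose let the fingers close. It gives the time, the measured TCP pose, the force and the opening at its end, in the units of the state.
- bot.get_obs(): the state, without advancing time (a new reading comes with each control period).
- bot.capture(name): name is "scene" or "top" or "wrist"; returns a dict with "frame" (400x640x3 uint8, blue, green, red), "z_map" (400x640 float32, mm along the optical axis (not along the pixel's ray), 0 where there is no reading), "fx", "fy", "cx", "cy" (pixels), "k1" (the pictures are not rectified: a ray, as slopes to the right and down, at radius r is drawn at 1 + k1 r^2 times it, then the intrinsics apply), "rvec" (rotation vector, rad) and "tvec" (3), from world to camera coordinates, as OpenCV has them. Camera axes: x right, y down, z forward; pixel columns grow to the right and rows downward; lengths in mm; the calibration is good to about 2 mm. A picture is of the moment at which its call begins.
- bot.close_job(): hands the job in, once; it reports no verdict.
The state is a dict: "time": time; "joint_positions": joint angles; "dq": joint speeds; "tau": joint torques, N m; "tool_pos": TCP position; "tcp_rot": TCP orientation; "contact_force": force on the tool from outside, world axes, zero at the start; "moment": the same for the moment, N m; "grip_width": finger opening in mm.
Only numpy, scipy, OpenCV 4.12 (cv2) and the standard library are available. Lean on these libraries where they do the work, as an engineer would, in place of code of your own. Each camera call takes 0.05 s, during which the arm holds its last target. There are 200 camera calls.

## Task

Stack all the loose carrier plates squarely in the alignment nest, up against its back and side stops. Then by hand set the wedge only loosely into the gap between the pile and the slanted rail, thin end first and straight face to the pile, leaving two to five centimetres to go and letting go of it; drive it home with taps of the held mallet alone, never pushing it home by hand, until it stops advancing and the pile is locked tight. Finally lay the mallet flat back along its mat, and leave the jar, the tape and the reel where they are.

Things in the scene. Friction and masses are not known exactly. Their poses are not given: they have to be found in the camera images.
- nest: Alignment nest fixed on the bench: an aluminium plate, x from -56 to 90 mm, y from -84 to 121 mm, top 6 mm above the bench, bearing four dark steel blocks that reach 51 mm above the bench. Origin on the bench below the centre of the pile's place; z up. A plate seated on all three stops has its centre at x = 0, y = 0, long side along y.
- nest_back (a point): On the nest, midway between its two back stops (22 mm square, at y = -42 and +42 mm), on the line of their faces (x = -28 mm in the nest), 6 mm above the bench. The 62 mm between them is open, room for a finger. They stop the pile to -x.
- nest_side (a point): On the nest, foot of the middle of the side stop's face, x = 0, y = -55 mm in the nest (the block reaches over x = -15 to 15 mm). It stops the pile to -y.
- nest_rail (a point): On the nest, foot of the middle of the slanted rail's face towards the pile, x = 47.5, y = -5 mm in the nest. The face runs straight from x = 41.7 at y = -40 mm to x = 53.3 at y = +30 mm (taper 1 in 6); the rail is 20 mm thick. The gap between pile and rail widens to +y; the wedge goes in from that end.
- wedge: White plastic wedge, 145 mm long, 40 mm high, 200 g, lying on the face it is used on. Origin under the middle of its tail. In use its axes are parallel to the nest's: thin end to -y, straight face (x = -14 mm) to the pile, slanted face to the rail. The slanted face runs from x = +16.7 mm next to the tail to x = 0 at the thin end, so it is 31 to 14 mm thick.
- wedge_tail (a point): Centre of the wedge's parallel tail, 20 mm above its underside, the place to grip: 24 mm wide (x), 45 mm long (y), butt end 22.5 mm to +y of here. With the pile on the back stops the wedge is tight with this point at x = 42, y = 84.5 mm in the nest (taps press it up to 2 mm farther); 40 mm farther out it has about 6.5 mm of sideways play.
- wedge_tip (a point): Middle of the wedge's thin end, 122.5 mm to -y and 7 mm to -x of the tail point, same height.
- mallet_grip (a point): Mallet, 420 g, starting flat on the mat. This point: on the axis of its wooden handle, half-way up, 18 mm above its underside, the place to grip. The handle runs along x, 20 mm wide (y) and 22 mm high (z) at the grip, with a 36 mm high pommel at x = -85 to -105 mm. z up.
- mallet_head (a point): Centre of the mallet's head, 55 mm to +x of the grip point at the same height. The head is 36 mm wide (x), 36 mm high and 90 mm long along y, with two equal flat white striking faces at y = +45 and -45 mm.
- mat: Black rubber mat, 240 mm (x) by 110 mm (y), 4 mm thick, fixed on the bench, the mallet's place. Origin: centre of its underside.
- jar: White jar with a black cap, 56 mm across, 85 mm high; bystander.
- tape: Roll of tan tape lying flat, 90 mm across; bystander.
- reel: Black component reel lying flat, 130 mm across; bystander.
- plate1_mid (a point): Grey carrier plate with an amber circuit on its top, 56 mm (x) by 110 mm (y) by 8 mm, about 120 g, lying flat on the bench. This point: its centre, half-way up. Three to five such plates are there; all alike.
- plate2_mid (a point): Another carrier plate, the same; may be absent.
- plate3_mid (a point): Another carrier plate, the same; may be absent.
- plate4_mid (a point): Another carrier plate, the same; may be absent.
- plate5_mid (a point): Another carrier plate, the same; may be absent.
- plate1: The same plate as a whole; origin at the centre of its underside, x across its 56 mm, y along its 110 mm.
- plate2: The same plate as a whole; origin at the centre of its underside, x across its 56 mm, y along its 110 mm.
- plate3: The same plate as a whole; origin at the centre of its underside, x across its 56 mm, y along its 110 mm.
- plate4: The same plate as a whole; origin at the centre of its underside, x across its 56 mm, y along its 110 mm.
- plate5: The same plate as a whole; origin at the centre of its underside, x across its 56 mm, y along its 110 mm.
- mallet: The mallet as a whole; origin 18 mm below the grip point.
Mind the look-alikes: they are no part of the job. Leave any green or yellow look-alike of the wedge alone.

How it is judged (in metres and radians):
On the way, in this order (a step that is already met when the one before it is completed fails the run):
1. every carrier plate lies flat in the nest in one pile, within 9 mm of its place at the stops, released (x of plate1_mid in the frame of nest between -0.009 and 0.009 m and y of plate1_mid in the frame of nest between -0.009 and 0.009 m and z of each of plate1_mid, plate2_mid, plate3_mid, plate4_mid, plate5_mid in the frame of nest below 0.0475 m and angle between each of plate1_mid, plate2_mid, plate3_mid, plate4_mid, plate5_mid's own z axis and vertical below 0.06 rad and angle between the y axis of each of plate1, plate2, plate3, plate4, plate5 and the y axis of nest, either way round below 0.1 rad and contact force between the fingers and plate1 below 0.2 N and x of plate2_mid in the frame of nest between -0.009 and 0.009 m and y of plate2_mid in the frame of nest between -0.009 and 0.009 m and contact force between the fingers and plate2 below 0.2 N and x of plate3_mid in the frame of nest between -0.009 and 0.009 m and y of plate3_mid in the frame of nest between -0.009 and 0.009 m and contact force between the fingers and plate3 below 0.2 N and x of plate4_mid in the frame of nest between -0.009 and 0.009 m and y of plate4_mid in the frame of nest between -0.009 and 0.009 m and contact force between the fingers and plate4 below 0.2 N and x of plate5_mid in the frame of nest between -0.009 and 0.009 m and y of plate5_mid in the frame of nest between -0.009 and 0.009 m and contact force between the fingers and plate5 below 0.2 N), for 0.2 s.
2. the wedge stands loosely in the gap, thin end first, straight face to the pile, more than 10 mm short of tight, released (y of wedge_tail in the frame of nest between 0.095 and 0.15 m and x of wedge_tail in the frame of nest between 0.036 and 0.054 m and y of wedge_tip in the frame of nest below 0.035 m and z of wedge_tail in the frame of nest below 0.034 m and x of wedge_tip in the frame of nest between 0.026 and 0.05 m and contact force between the fingers and wedge below 0.2 N and angle between the y axis of wedge and the y axis of nest, either way round below 0.2 rad), for 0.2 s.
3. the mallet strikes the wedge in the gap before it is home (x of wedge_tail in the frame of nest between 0.036 and 0.054 m and y of wedge_tip in the frame of nest below 0.035 m and z of wedge_tail in the frame of nest below 0.034 m and x of wedge_tip in the frame of nest between 0.026 and 0.05 m and y of wedge_tail in the frame of nest above 0.089 m and contact force between mallet and wedge above 1 N).
4. the wedge is driven home and tight, with the pile square against the back stops (y of wedge_tail in the frame of nest between 0.07 and 0.086 m and x of wedge_tail in the frame of nest between 0.036 and 0.054 m and y of wedge_tip in the frame of nest below 0.035 m and z of wedge_tail in the frame of nest below 0.034 m and x of wedge_tip in the frame of nest between 0.026 and 0.05 m and angle between each of wedge_tail, plate1_mid, plate2_mid, plate3_mid, plate4_mid, plate5_mid's own z axis and vertical below 0.06 rad and angle between the y axis of wedge and the y axis of nest, either way round below 0.06 rad and x of plate1_mid in the frame of nest between -0.0025 and 0.0025 m and y of plate1_mid in the frame of nest between -0.003 and 0.007 m and z of each of plate1_mid, plate2_mid, plate3_mid, plate4_mid, plate5_mid in the frame of nest below 0.0475 m and angle between the y axis of each of plate1, plate2, plate3, plate4, plate5 and the y axis of nest, either way round below 0.05 rad and contact force between the fingers and plate1 below 0.2 N and x of plate2_mid in the frame of nest between -0.0025 and 0.0025 m and y of plate2_mid in the frame of nest between -0.003 and 0.007 m and contact force between the fingers and plate2 below 0.2 N and x of plate3_mid in the frame of nest between -0.0025 and 0.0025 m and y of plate3_mid in the frame of nest between -0.003 and 0.007 m and contact force between the fingers and plate3 below 0.2 N and x of plate4_mid in the frame of nest between -0.0025 and 0.0025 m and y of plate4_mid in the frame of nest between -0.003 and 0.007 m and contact force between the fingers and plate4 below 0.2 N and x of plate5_mid in the frame of nest between -0.0025 and 0.0025 m and y of plate5_mid in the frame of nest between -0.003 and 0.007 m and contact force between the fingers and plate5 below 0.2 N), for 0.3 s.
At the end, for the whole second after the job is handed in: Plates flat in one pile: within 2.5 mm of the back stops, 7 mm of the side stop, 0.05 rad square; wedge in the gap, driven to within 1.5 mm of where all play is gone or beyond; mallet flat and still on its mat, grip within 40 mm of the mat's centre line, along it within 0.4 rad; all released (all of step 4 and contact force between the fingers and wedge below 0.2 N and contact force between the fingers and mallet below 0.2 N and x of mallet_grip in the frame of mat between -0.07 and 0.09 m and y of mallet_grip in the frame of mat between -0.04 and 0.04 m and z of mallet_grip in the frame of mat below 0.03 m and angle between mallet_grip's own z axis and vertical below 0.1 rad and linear speed of each of mallet, wedge below 0.02 m/s and angle between the x axis of mallet and the x axis of mat, either way round below 0.4 rad); the robot touches nothing.
It fails at once if a bystander (jar, tape, reel) moved more than 30 mm (distance of any of jar, tape, reel from where it was at the start of the episode above 0.03 m).
It fails at once if the wedge in the gap is pushed home by hand: the fingers press on it less than 8 mm from tight (x of wedge_tail in the frame of nest between 0.036 and 0.054 m and y of wedge_tip in the frame of nest below 0.035 m and z of wedge_tail in the frame of nest below 0.034 m and x of wedge_tip in the frame of nest between 0.026 and 0.05 m and y of wedge_tail in the frame of nest below 0.0925 m and contact force between the fingers and wedge above 1 N).
Of plate1, plate2, plate3, plate4, plate5 only 3 to 5 are there at a start; the rules pass over those that are not, and their reading is None.
At some moment in a run one of mallet, wedge may be knocked a few centimetres aside while the robot is not near it.
Once in a run the grip may slacken for a moment while it holds something.
It also fails if it takes over 210 s, if anything falls off the work surface, if the arm or the gripper's body presses on something with over 40 N, if the wrist force passes 120 N, or if a joint passes its speed limit or range.

## Working session

There is one attempt and no reset: what is moved stays moved. The work goes in short steps, Python scripts to look and compute and a shell command to move; the robot and the scene stay as the last step left them, time stands still between calls to the robot, and variables do not carry over. Pictures are saved under pics/ and viewed, about 12 in all and at most 16, crops included, and the job is handed in when it is done.

```bash
ls; mkdir -p pics; cat > h.py <<'E'
from plant import bot
import numpy as np, cv2
def cap(n,save=None):
    c=bot.capture(n)
    if save: cv2.imwrite('pics/'+save,c['frame'])
    return c
def ray(c,uv):
    uv=np.atleast_2d(uv).astype(float)
    d=np.c_[(uv[:,0]-c['cx'])/c['fx'],(uv[:,1]-c['cy'])/c['fy']]
    s=d.copy()
    for _ in range(20): s=d/(1+c['k1']*(s**2).sum(1,keepdims=True))
    R=cv2.Rodrigues(np.array(c['rvec'],float))[0]; t=np.array(c['tvec'],float).ravel()
    return -R.T@t, np.c_[s,np.ones(len(s))]@R, s
def onplane(c,uv,z):
    o,d,_=ray(c,uv); return o+d*((z-o[2])/d[:,2])[:,None]
def depthpts(c):
    h,w=c['z_map'].shape; v,u=np.mgrid[:h,:w]
    o,d,_=ray(c,np.c_[u.ravel(),v.ravel()])
    P=o+d*c['z_map'].ravel()[:,None]; P[c['z_map'].ravel()<=0]=np.nan
    return P.reshape(h,w,3)
def proj(c,P):
    R=cv2.Rodrigues(np.array(c['rvec'],float))[0]; t=np.array(c['tvec'],float).ravel()
    q=np.atleast_2d(P)@R.T+t; s=q[:,:2]/q[:,2:]; s=s*(1+c['k1']*(s**2).sum(1,keepdims=True))
    return s*[c['fx'],c['fy']]+[c['cx'],c['cy']]
E
python3 - <<'E'
from h import *
for n in('scene','top','wrist'):
    c=cap(n,n+'0.png'); o,d,_=ray(c,[[320,200]]); print(n,o,d,c['fx'],c['k1'],c['cx'],c['cy'])
    P=depthpts(c); print(np.nanmin(P.reshape(-1,3),0),np.nanmax(P.reshape(-1,3),0),(c['z_map']>0).mean())
print(bot.get_obs())
E
```

```text
pics
scene [1714.66922231 -310.24056275  841.27254269] [[-0.79802176  0.20031749 -0.56852008]] 474.4885119096139 -0.11612407474299888 325.0713078361178 196.1256284065381
[-1245.60711659 -1255.26170722  -769.68961033] [1100.44150105 1670.44381269  576.47559829] 0.995984375
top [424.52430831 -31.30346485 932.6791008 ] [[ 0.17459379 -0.02702449 -0.98465215]] 387.9700396900417 -0.048096416351125715 310.1026124687068 203.9243103883201
[   76.42689183 -1739.97666396  -767.75068526] [1807.48974221 1526.94601476  401.51274235] 0.9959921875
wrist [ 275.50109847 -454.61555486  384.85587589] [[-0.2568306  -0.11969218 -0.95908425]] 287.78966204377105 -0.006654320796348596 316.7424870354827 199.53195506143865
[ -376.11131279 -1933.89338279  -756.90145118] [700.11446715 -61.13818542 345.96836487] 0.99601171875
{'time': 0.15, 'joint_positions': array([-1.31500373e+00,  3.42588766e-01,  1.52476776e+00, -1.41320807e-05,
        1.27544583e+00, -1.45994019e-01]), 'dq': array([-0.00090265, -0.00213167, -0.00358783,  0.00017321, -0.00121697,
        0.00084275]), 'tau': array([ 1.56136466e-03, -4.31470621e+01, -2.44353676e+01,  7.18220067e-02,
        5.36889746e-02, -8.36382287e-05]), 'tool_pos': array([ 205.24228293, -482.85764804,  204.60151516]), 'tcp_rot': array([-3.14143004e+00,  1.19880221e-03, -1.16900550e+00]), 'contact_force': array([-0.22423245,  0.05873979,  0.32404459]), 'moment': array([-0.00049378,  0.03218547, -0.01516407]), 'grip_width': 92.00608795086953}
```

View pics/top0.png

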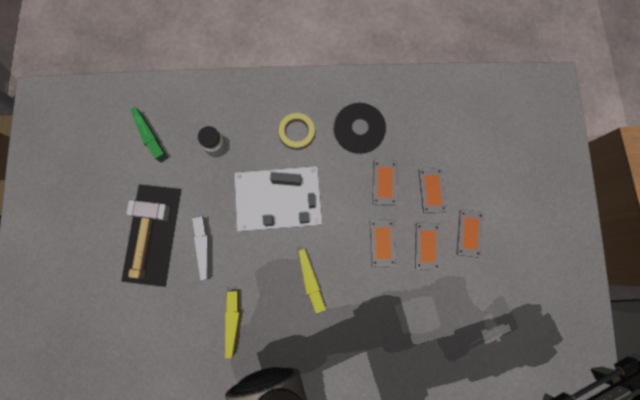

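View pics/scene0.png

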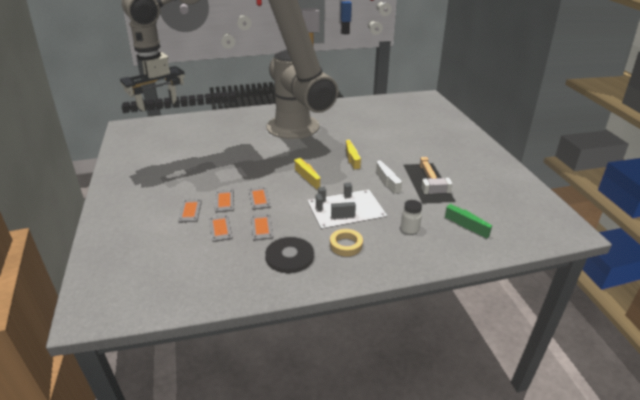

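Top view: nest at (278,199) with its +x up in the image and the wedge entry at the left; five plates at (385,183), (432,190), (383,243), (428,246) and (471,233). The white wedge is at (201,248), the mallet on its mat at (145,235), the jar at (210,139), the tape at (296,130) and the reel at (360,127). Next I measure these.

```bash
cat >> h.py <<'E'
def blobs(m,amin):
    m=cv2.morphologyEx(m.astype(np.uint8)*255,cv2.MORPH_CLOSE,np.ones((3,3)))
    cs,_=cv2.findContours(m,cv2.RETR_EXTERNAL,cv2.CHAIN_APPROX_NONE)
    return [k[:,0].astype(float) for k in cs if cv2.contourArea(k)>amin]
def rect(c,k,z):
    P=onplane(c,k,z)[:,:2].astype(np.float32); r=cv2.minAreaRect(P); (w,h),a=r[1],r[2]
    if w>h: w,h,a=h,w,a-90   # h long; a = direction of short axis
    return np.round([*r[0],w,h,((a+90)+90)%180-90],1)  # long-axis angle deg
def hsv(c): return cv2.cvtColor(c['frame'],cv2.COLOR_BGR2HSV)
E
python3 - <<'E'
from h import *
c=cap('top'); H=hsv(c); h,s,v=[H[...,i].astype(int) for i in range(3)]
P=depthpts(c)
print('table z',np.nanmedian(P[290:300,150:190,2]))
print('orange'); 
for k in blobs((h<12)&(s>150)&(v>100),80): print(k.mean(0).round(),rect(c,k,8))
print('white')
for k in blobs((s<40)&(v>140),60):
    if 60<k[:,0].mean()<560 and k[:,1].mean()>70: print(k.mean(0).round(),rect(c,k,6),rect(c,k,40))
print('dark')
for k in blobs((v<75)&(np.mgrid[:400,:640][0]<290),40):
    if 60<k[:,0].mean()<560 and k[:,1].mean()>70: print(k.mean(0).round(),rect(c,k,4),rect(c,k,51))
print('handle')
for k in blobs((h>8)&(h<25)&(s>70)&(v>100)&(np.mgrid[:400,:640][1]<190),60): print(k.mean(0).round(),rect(c,k,22+4))
for p in [(201,230),(205,265),(150,210),(140,250),(286,179),(250,200),(385,183),(210,135)]: print(p,P[p[1],p[0]].round(1),H[p[1],p[0]])
E
```

```text
table z -1.1284542244242175
orange
[428. 236.] [ 494.9 -311.4   24.3   31.4   86. ]
[470. 233.] [ 499.  -416.1   32.6   72.6   -8.4]
[433. 190.] [ 607.3 -332.2   32.6   72.2    1.6]
[385. 183.] [ 629.4 -215.6   31.8   71.1   -3.5]
white
[200. 247.] [481.5 231.2  30.2 150.8   6.8] [479.4 221.6  29.  145.3   6.8]
[145. 209.] [577.6 370.4  35.6  91.9  81.5] [572.  355.6  34.3  88.6  81.5]
[277. 198.] [596.6  47.1 146.6 206.3 -87. ] [590.3  44.2 141.2 198.7 -87. ]
dark
[208. 248.] [482.1 212.8  14.2 141.9   5.2] [479.1 200.4  13.5 134.7   5.2]
[149. 237.] [515.9 353.3 108.3 237.7  -7.8] [511.3 333.8 102.9 225.7  -7.8]
[287. 182.] [636.2  25.1  12.5  68.8 -89.4] [625.5  22.2  11.8  65.3 -89.4]
[215. 140.] [747.4 209.   51.6  86.2  43.9] [731.  196.8  49.   81.8  43.9]
[155. 137.] [765.8 366.7  28.6 149.7  30.1] [748.6 346.6  27.1 142.1  30.1]
[359. 128.] [ 771.5 -161.8  128.7  132.6   -2.1] [ 753.9 -155.2  122.2  125.9   -2.1]
handle
[139. 248.] [483.6 372.9  26.4 141.9  -9.4]
(201, 230) [519.5 222.5  38.1] [130   4 176]
(205, 265) [438.8 211.3  39.7] [130   4 171]
(150, 210) [569.6 344.7  38.1] [171  15 169]
(140, 250) [476.5 366.8  32.9] [ 20  99 172]
(286, 179) [632.9  22.3  49.8] [120   3  83]
(250, 200) [593.3 113.3   5.7] [140   4 177]
(385, 183) [ 626.9 -216.9    6.7] [ 11 175 169]
(210, 135) [734.2 194.4  81.4] [165  12  42]
```

```bash
python3 -m pendant '[{"linear":[345,180,-10],"twist":-23},{"linear":[345,180,-10],"twist":-23},{"linear":[345,180,-10],"twist":-23},{"linear":[345,180,-10],"twist":-23},{"linear":[345,180,-10],"twist":-23},{"linear":[345,180,-10],"twist":-23},{"linear":[345,180,-10],"twist":-23},{"linear":[345,180,-10],"twist":-23},{"linear":[345,180,-10],"twist":-23},{"linear":[345,180,-10],"twist":-23}]' 0
python3 - <<'E'
from h import *
c=cap('wrist','wp1.png'); o,d,_=ray(c,[[320,200]]); print(o,d)
H=hsv(c); h,s,v=[H[...,i].astype(int) for i in range(3)]
P=depthpts(c)
for k in blobs((h<16)&(s>120)&(v>80),80):
    u,w=k.mean(0).astype(int); print(k.mean(0).round(),rect(c,k,8),P[w,u].round(1))
c=cap('top'); H=hsv(c); h,s,v=[H[...,i].astype(int) for i in range(3)]
for k in blobs((h<16)&(s>140)&(v>80),80): 
    if k[:,0].mean()>300:print(k.mean(0).round(),rect(c,k,8))
E
```

```text
time: 1.45
tool_pos: [549.3, -304.1, 195.3]
tcp_rot: [3.141, -0.0, -1.572]
contact_force: [0.2, 0.3, 0.0]
grip_width: 91.6
[ 625.64467189 -305.55980597  375.63629188] [[-0.28372653 -0.01076073 -0.95891305]]
[320. 230.] [ 471.2 -310.    36.4   76.3   -4.6] [ 473.9 -309.8    8.2]
[243. 222.] [ 4.818e+02 -2.022e+02  3.600e+01  7.610e+01 -4.000e-01] [ 486.7 -204.1   10.7]
[398. 211.] [ 499.1 -416.    36.1   76.2   -8.9] [ 502.6 -414.9    7.6]
[338. 129.] [ 607.3 -331.7   35.1   76.2    1.9] [ 608.8 -331.9    7.8]
[243. 111.] [ 629.7 -216.    35.5   76.4   -4.9] [ 631.6 -215.7    9.1]
[427. 246.] [ 470.9 -310.9   33.7   72.6   -4. ]
[383. 243.] [ 481.1 -202.7   32.9   71.6   -0.5]
[385. 182.] [ 629.4 -215.6   31.9   71.2   -3.5]
```

View pics/wp1.png

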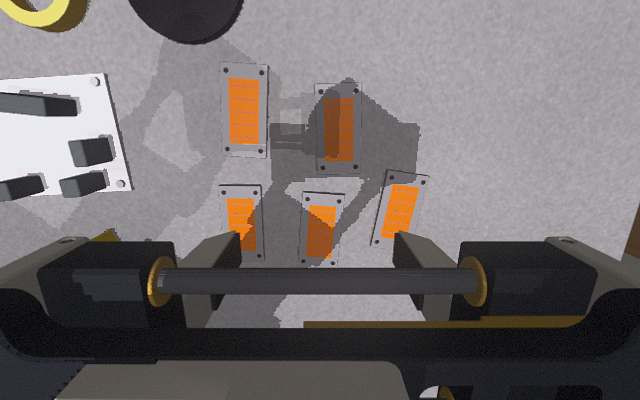

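Five plates lie at the positions printed, and the wrist and top cameras agree within about 1.5 mm. Next I look at the nest from near.

```bash
python3 -m pendant '[{"linear":[47,283,0],"twist":93},{"linear":[47,283,0],"twist":93},{"linear":[47,283,0],"twist":93},{"linear":[47,283,0],"twist":93},{"linear":[47,283,0],"twist":93},{"linear":[47,283,0],"twist":93},{"linear":[47,283,0],"twist":93},{"linear":[47,283,0],"twist":93},{"linear":[47,283,0],"twist":93},{"linear":[47,283,0],"twist":93},{"linear":[47,283,0],"twist":93}]' 0
python3 - <<'E'
from h import *
def nest(c):
    H=hsv(c); h,s,v=[H[...,i].astype(int) for i in range(3)]
    for k in blobs((s<30)&(v>205),1500):
        r=rect(c,k,6); print(k.mean(0).round(),r)
        if 180<r[3]<230:
            th=np.deg2rad((r[4]+180)%180-90); R=np.array([[np.cos(th),-np.sin(th)],[np.sin(th),np.cos(th)]])
            print('nest yaw',np.rad2deg(th),'origin',r[:2]-R@[17,18.5])
c=cap('wrist','wn1.png'); nest(c); P=depthpts(c)
m=(P[...,2]>46)&(P[...,2]<56)
n,l,st,ce=cv2.connectedComponentsWithStats(m.astype(np.uint8))
for i in range(1,n):
    if st[i,4]>60:
        q=P[l==i][:,:2].astype(np.float32); print(ce[i].round(),np.round(cv2.minAreaRect(q)[0],1),np.round(cv2.minAreaRect(q)[1:][0],1),round(cv2.minAreaRect(q)[2],1),np.nanmedian(P[l==i][:,2]))
E
```

```text
time: 2.92
tool_pos: [597.3, -20.6, 195.3]
tcp_rot: [3.142, -0.0, 0.05]
contact_force: [0.3, 0.3, 0.4]
grip_width: 91.7
[324. 102.] [595.8  67.  144.6 165.6 -87. ]
[267.  99.] [539.7  67.4] [22.1 21.4] 2.7 51.54476699295651
[356. 143.] [638.5  24.3] [71.9 20.4] 83.7 51.57097014384033
[271. 176.] [544.3 -15.7] [21.9 21.3] 3.4 51.44546854613378
[305. 193.] [584.2 -34.6] [28.3 16.1] 2.8 51.450690318835484
```

View pics/wn1.png

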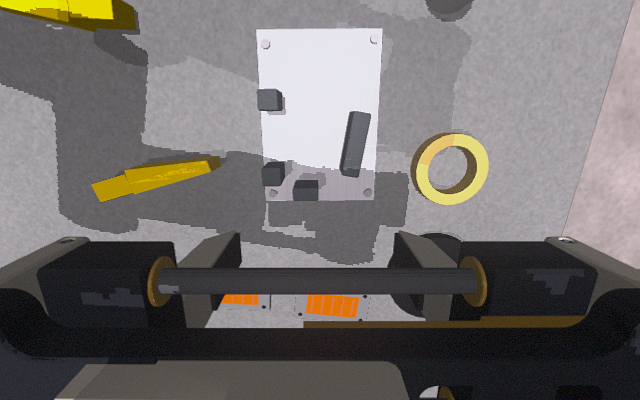

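Wrist view of the nest: back stops at (267,99) and (271,176), side stop at (305,193), rail at (356,143). This puts the nest origin at (580.8, 27.9) with yaw 3.05°, in agreement with the top camera. I'll grip each plate near its +x end so the fingers clear the stops and the rail, set it down about 22 mm out in +y, then push it home.

```bash
python3 -m pendant '[{"linear":[75.3,-198.8,-100],"twist":-97.4},{"linear":[75.3,-198.8,-100],"twist":-97.4},{"linear":[75.3,-198.8,-100],"twist":-97.4},{"linear":[75.3,-198.8,-100],"twist":-97.4},{"linear":[75.3,-198.8,-100],"twist":-97.4},{"linear":[75.3,-198.8,-100],"twist":-97.4},{"linear":[75.3,-198.8,-100],"twist":-97.4},{"linear":[75.3,-198.8,-100],"twist":-97.4},{"linear":[75.3,-198.8,-100],"twist":-97.4},{"linear":[75.3,-198.8,-100],"twist":-97.4},{"linear":[75.3,-198.8,-150],"twist":-97.4},{"linear":[75.3,-198.8,-180],"twist":-97.4},{"linear":[75.3,-198.8,-192.5],"twist":-97.4},{"linear":[75.3,-198.8,-192.5],"twist":-97.4}]' 0
python3 -m pendant '[{"linear":[0,0,0],"twist":0},{"linear":[0,0,0],"twist":0},{"linear":[0,0,0],"twist":0},{"linear":[0,0,0],"twist":0},{"linear":[0,0,0],"twist":0},{"linear":[0,0,50],"twist":0},{"linear":[0,0,90],"twist":0}]' 255
python3 - <<'E'
from h import *
cap('wrist','g1.png')
E
```

```text
time: 4.72
tool_pos: [672.5, -219.0, 2.3]
tcp_rot: [3.141, 0.0, -1.646]
contact_force: [-0.7, 0.3, 0.6]
grip_width: 91.6
time: 5.6
tool_pos: [672.7, -219.1, 94.0]
tcp_rot: [-3.141, -0.0, -1.647]
contact_force: [0.5, 0.3, 0.6]
grip_width: 26.7
```

View pics/g1.png

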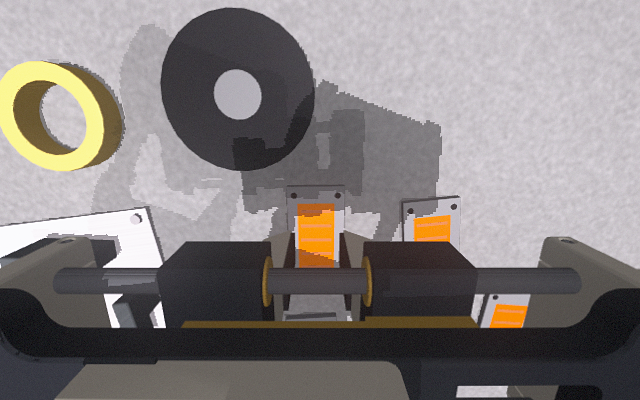

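The grip was empty (26.7 mm): the fingers had only just reached the plate when the lift began. The picture shows plate A still at its place at (315,235). I'll reopen and regrasp with a longer hold and a slow lift.

```bash
python3 -m pendant '[{"linear":[0,0,0],"twist":0},{"linear":[0,0,0],"twist":0},{"linear":[0,0,0],"twist":0},{"linear":[0,0,0],"twist":0},{"linear":[0,0,0],"twist":0},{"linear":[0,0,0],"twist":0},{"linear":[0,0,0],"twist":0}]' 0
python3 - <<'E'
from h import *
c=cap('top'); H=hsv(c); h,s,v=[H[...,i].astype(int) for i in range(3)]
for k in blobs((h<16)&(s>140)&(v>80),80): 
    if k[:,0].mean()>300:print(k.mean(0).round(),rect(c,k,8))
c=cap('wrist'); H=hsv(c); h,s,v=[H[...,i].astype(int) for i in range(3)]
for k in blobs((h<16)&(s>120)&(v>80),80):
    print(k.mean(0).round(),rect(c,k,8),k[:,1].max())
E
```

```text
time: 6.52
tool_pos: [672.6, -219.0, 92.6]
tcp_rot: [-3.142, -0.0, -1.647]
contact_force: [0.6, 0.2, 1.3]
grip_width: 87.9
[470. 233.] [ 498.8 -416.2   33.7   73.5   -8.9]
[313. 244.] [ 622.4 -215.1   35.4   47.8   -3.5] 267.0
[317. 208.] [ 660.6 -218.2   12.3   36.    85.6] 216.0
```

```bash
python3 -m pendant '[{"linear":[0,0,-50],"twist":0},{"linear":[0,0,-80],"twist":0},{"linear":[0,0,-91.5],"twist":0},{"linear":[0,0,-91.5],"twist":0}]' 0
python3 -m pendant '[{"linear":[0,0,0],"twist":0},{"linear":[0,0,0],"twist":0},{"linear":[0,0,0],"twist":0},{"linear":[0,0,0],"twist":0},{"linear":[0,0,0],"twist":0},{"linear":[0,0,0],"twist":0},{"linear":[0,0,0],"twist":0},{"linear":[0,0,0],"twist":0}]' 255
python3 -m pendant '[{"linear":[0,0,15],"twist":0},{"linear":[0,0,40],"twist":0},{"linear":[0,0,65],"twist":0},{"linear":[0,0,90],"twist":0}]'
python3 - <<'E'
from h import *
cap('wrist','g2.png')
E
```

```text
time: 7.12
tool_pos: [672.6, -219.0, 1.0]
tcp_rot: [3.141, 0.0, -1.647]
contact_force: [-1.2, -0.6, 0.6]
grip_width: 91.7
time: 8.12
tool_pos: [672.6, -219.0, 1.1]
tcp_rot: [3.141, -0.0, -1.647]
contact_force: [-0.3, 0.2, 0.4]
grip_width: 16.3
time: 8.62
tool_pos: [672.9, -219.1, 93.3]
tcp_rot: [-3.14, -0.001, -1.647]
contact_force: [0.8, -0.1, 0.1]
grip_width: 0.7
```

View pics/g2.png

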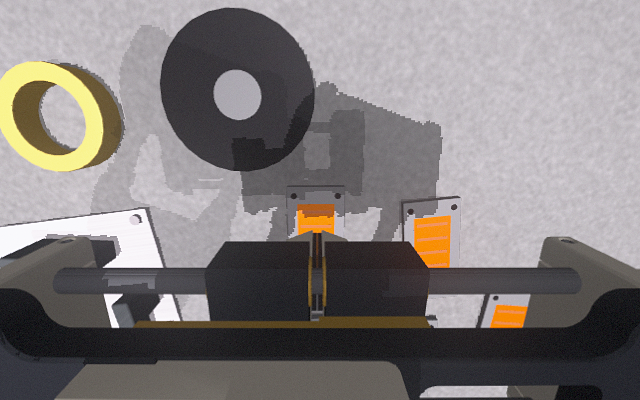

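The jaws closed over the plate without contact at TCP z = 1. The tips may sit higher when open than when shut, so I check with the depth picture.

```bash
cat > tip.py <<'E'
from h import *
c=cap('wrist'); P=depthpts(c); o=bot.get_obs(); t=o['tool_pos']; w=o['tcp_rot'][2]
x=np.array([np.cos(w),np.sin(w)]); y=np.array([np.sin(w),-np.cos(w)])
D=P[...,:2]-t[:2]; X=D@x; Y=D@y; Z=P[...,2]-t[2]
m=(abs(X)<75)&(abs(Y)<25)&(Z>-30)&(Z<40)
print(o['grip_width'],m.sum())
for a in range(-75,75,10):
    k=m&(X>=a)&(X<a+10)
    if k.sum()>5: print(a,k.sum(),np.percentile(Z[k],[0,5,50]).round(1),np.percentile(Y[k],[5,95]).round(1))
E
python3 tip.py
python3 -m pendant '[{"linear":[0,0,0],"twist":0},{"linear":[0,0,0],"twist":0},{"linear":[0,0,0],"twist":0},{"linear":[0,0,0],"twist":0},{"linear":[0,0,0],"twist":0}]' 120
python3 tip.py
```

```text
0.8502946090854884 490
-15 116 [26.5 29.7 35.4] [-11.3 -10.4]
-5 211 [22.7 25.1 32.8] [-11.3  -9. ]
5 143 [25.5 27.4 34.6] [-11.2 -10.5]
15 18 [34.9 35.5 37.6] [-11.2 -10.5]
time: 9.35
tool_pos: [672.6, -219.0, 90.9]
tcp_rot: [3.141, -0.0, -1.647]
contact_force: [0.8, 0.5, -0.2]
grip_width: 45.2
47.077846105169016 860
-45 27 [33.1 33.4 36.9] [-11.5 -10.5]
-35 177 [22.1 26.4 33.8] [-11.6 -10.8]
-25 222 [21.7 22.9 31.2] [-11.1   6.5]
15 159 [22.6 23.2 31.6] [-9.8  7.2]
25 213 [21.6 24.  32.7] [-11.4  -9.5]
35 62 [30.8 32.3 36.6] [-11.4 -10.7]
```

The depth shows the finger ends about 21 mm above the reported TCP, so the tips do not reach where the tool frame says. I'll confirm by lowering gently over the plate and watching the force.

```bash
python3 -m pendant '[{"linear":[0,0,0],"twist":0},{"linear":[0,0,-50],"twist":0},{"linear":[0,0,-85],"twist":0},{"linear":[0,0,-90],"twist":0},{"linear":[0,0,-93],"twist":0},{"linear":[0,0,-96],"twist":0},{"linear":[0,0,-98],"twist":0},{"linear":[0,0,-98],"twist":0}]' 0
python3 -m pendant '[{"linear":[0,0,-2],"twist":0},{"linear":[0,0,-4],"twist":0},{"linear":[0,0,-4],"twist":0}]'
python3 - <<'E'
from h import *
c=cap('scene'); t=bot.get_obs()['tool_pos']; u,v=proj(c,t)[0].astype(int); print(u,v)
im=c['frame'][v-60:v+30,u-60:u+60]; cv2.imwrite('pics/s1.png',cv2.resize(im,None,fx=6,fy=6,interpolation=cv2.INTER_CUBIC))
E
```

```text
time: 10.4
tool_pos: [672.9, -219.1, -6.3]
tcp_rot: [-3.141, -0.0, -1.647]
contact_force: [-1.0, 0.1, -0.1]
grip_width: 92.0
time: 10.78
tool_pos: [672.5, -218.9, -11.1]
tcp_rot: [3.141, 0.0, -1.647]
contact_force: [0.0, 0.2, -0.0]
grip_width: 91.6
261 240
```

View pics/s1.png

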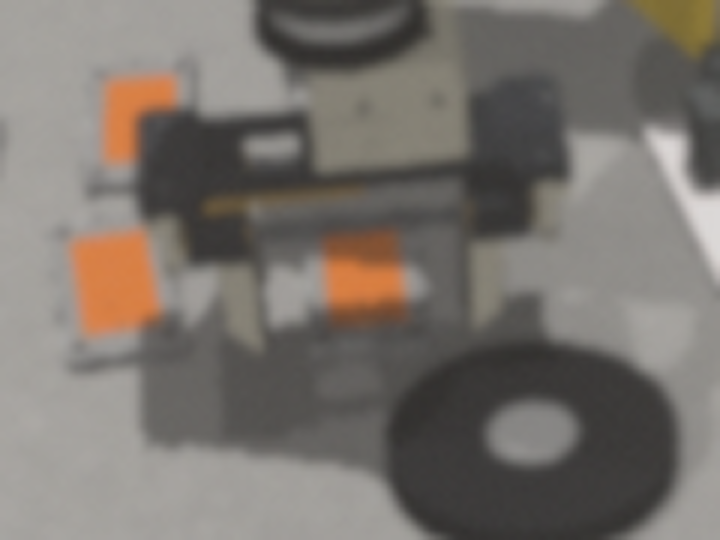

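Confirmed: there is no contact at TCP z = -11, and the scene view shows the tips at (250,345) and (485,320), hanging just above the bench. I carry on down in small steps.

```bash
python3 -m pendant '[{"linear":[0,0,-2],"twist":0},{"linear":[0,0,-4],"twist":0},{"linear":[0,0,-4],"twist":0}]'
python3 -m pendant '[{"linear":[0,0,-1],"twist":0},{"linear":[0,0,-2],"twist":0},{"linear":[0,0,-2],"twist":0}]'
python3 -m pendant '[{"linear":[0,0,-1],"twist":0},{"linear":[0,0,-1],"twist":0}]'
python3 -m pendant '[{"linear":[0,0,-1],"twist":0},{"linear":[0,0,-1],"twist":0}]'
```

```text
time: 11.2
tool_pos: [672.5, -218.9, -15.2]
tcp_rot: [3.141, 0.0, -1.647]
contact_force: [0.3, -0.8, 0.6]
grip_width: 91.8
time: 11.58
tool_pos: [672.6, -219.0, -17.0]
tcp_rot: [3.141, -0.0, -1.647]
contact_force: [0.3, -0.7, -0.2]
grip_width: 91.7
time: 11.82
tool_pos: [672.6, -219.0, -17.9]
tcp_rot: [3.141, -0.0, -1.647]
contact_force: [-0.8, -0.2, -0.0]
grip_width: 91.9
time: 12.08
tool_pos: [672.6, -219.0, -19.0]
tcp_rot: [3.141, -0.0, -1.647]
contact_force: [-0.1, 0.0, 0.7]
grip_width: 92.0
```

```bash
python3 -m pendant '[{"linear":[0,0,0],"twist":0},{"linear":[0,0,0],"twist":0},{"linear":[0,0,0],"twist":0},{"linear":[0,0,0],"twist":0},{"linear":[0,0,0],"twist":0},{"linear":[0,0,0],"twist":0},{"linear":[0,0,0],"twist":0}]' 255
python3 -m pendant '[{"linear":[0,0,15],"twist":0},{"linear":[0,0,40],"twist":0},{"linear":[0,0,65],"twist":0},{"linear":[0,0,90],"twist":0},{"linear":[0,0,90],"twist":0}]'
python3 - <<'E'
from h import *
c=cap('wrist','g3.png'); P=depthpts(c); H=hsv(c)
m=(H[...,0]<16)&(H[...,1]>120)&(H[...,2]>80); q=P[m]; q=q[q[:,2]>50]; print(len(q),np.nanmedian(q,0), np.nanmin(q,0),np.nanmax(q,0))
E
```

```text
time: 12.95
tool_pos: [672.7, -219.0, -18.8]
tcp_rot: [-3.142, -0.0, -1.647]
contact_force: [0.7, 0.7, 0.1]
grip_width: 55.8
time: 13.58
tool_pos: [674.3, -219.7, 74.5]
tcp_rot: [-3.136, -0.002, -1.647]
contact_force: [0.7, -0.6, -1.6]
grip_width: 55.5
862 [ 665.24647746 -220.00723779  102.00744349] [ 626.91966713 -253.55750708  100.16409807] [ 707.73263313 -193.41404175  190.75925302]
```

Held (55.5 mm), with the plate top at the expected height. Its underside is at TCP z + 19, and I use that from here on. Next I carry it to the nest.

```bash
python3 -m pendant '[{"linear":[-94.3,311.9,0],"twist":97.4},{"linear":[-94.3,311.9,0],"twist":97.4},{"linear":[-94.3,311.9,0],"twist":97.4},{"linear":[-94.3,311.9,0],"twist":97.4},{"linear":[-94.3,311.9,0],"twist":97.4},{"linear":[-94.3,311.9,0],"twist":97.4},{"linear":[-94.3,311.9,0],"twist":97.4},{"linear":[-94.3,311.9,0],"twist":97.4},{"linear":[-94.3,311.9,0],"twist":97.4},{"linear":[-94.3,311.9,0],"twist":97.4},{"linear":[-94.3,311.9,0],"twist":97.4},{"linear":[-94.3,311.9,-35],"twist":97.4},{"linear":[-94.3,311.9,-65],"twist":97.4},{"linear":[-94.3,311.9,-78],"twist":97.4},{"linear":[-94.3,311.9,-83.2],"twist":97.4},{"linear":[-94.3,311.9,-83.2],"twist":97.4}]'
python3 - <<'E'
from h import *
c=cap('wrist','p1.png')
E
```

```text
time: 15.62
tool_pos: [578.3, 92.9, -11.8]
tcp_rot: [-3.142, 0.0, 0.052]
contact_force: [-0.2, 0.0, -0.9]
grip_width: 55.1
```

View pics/p1.png

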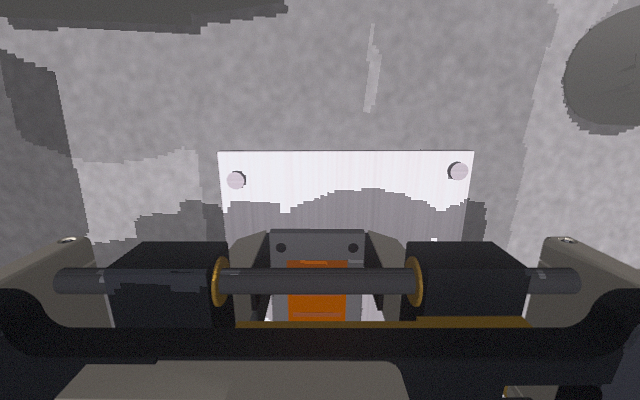

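Plate 1 is square over the nest, with its end at (270–363, 232). I release it and push it to the side stop with both fingertips.

```bash
python3 -m pendant '[{"linear":[0,0,0],"twist":0},{"linear":[0,0,0],"twist":0},{"linear":[0,0,0],"twist":0},{"linear":[0,0,30],"twist":0},{"linear":[0,0,50],"twist":0},{"linear":[-1.7,32,50],"twist":0}]' 40
python3 -m pendant '[{"linear":[0,0,0],"twist":0},{"linear":[0,0,0],"twist":0},{"linear":[0,0,0],"twist":0},{"linear":[0,0,0],"twist":0},{"linear":[0,0,-40],"twist":0},{"linear":[0,0,-50],"twist":0},{"linear":[0.6,-10,-50],"twist":0},{"linear":[1.1,-20,-50],"twist":0},{"linear":[1.6,-30,-50],"twist":0},{"linear":[1.6,-30,-50],"twist":0}]' 165
python3 -m pendant '[{"linear":[0,-1,0],"twist":0},{"linear":[0,-1,0],"twist":0}]'
python3 - <<'E'
from h import *
c=cap('wrist','p2.png')
E
```

```text
time: 16.42
tool_pos: [578.4, 123.7, 40.1]
tcp_rot: [3.141, -0.004, 0.05]
contact_force: [1.0, 0.4, -0.5]
grip_width: 77.3
time: 17.68
tool_pos: [579.0, 94.8, -11.0]
tcp_rot: [-3.14, -0.002, 0.051]
contact_force: [-0.3, 3.5, 2.7]
grip_width: 32.2
time: 17.92
tool_pos: [579.0, 94.7, -11.0]
tcp_rot: [-3.14, -0.002, 0.052]
contact_force: [0.2, 6.9, 2.2]
grip_width: 32.4
```

View pics/p2.png

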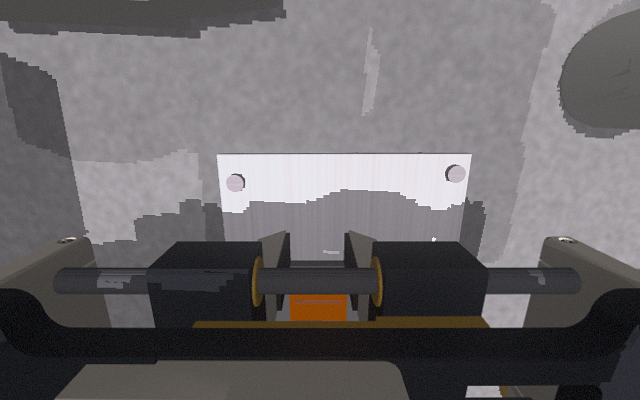

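Plate 1 sits against the side stop (6.9 N at y = 94.7). Now the second plate.

```bash
python3 -m pendant '[{"linear":[0,5,50],"twist":0},{"linear":[71.3,-424.4,90],"twist":-91},{"linear":[71.3,-424.4,90],"twist":-91},{"linear":[71.3,-424.4,90],"twist":-91},{"linear":[71.3,-424.4,90],"twist":-91},{"linear":[71.3,-424.4,90],"twist":-91},{"linear":[71.3,-424.4,90],"twist":-91},{"linear":[71.3,-424.4,90],"twist":-91},{"linear":[71.3,-424.4,90],"twist":-91},{"linear":[71.3,-424.4,90],"twist":-91},{"linear":[71.3,-424.4,90],"twist":-91},{"linear":[71.3,-424.4,40],"twist":-91},{"linear":[71.3,-424.4,5],"twist":-91},{"linear":[71.3,-424.4,-7],"twist":-91},{"linear":[71.3,-424.4,-7],"twist":-91}]' 40
python3 -m pendant '[{"linear":[0,0,0],"twist":0},{"linear":[0,0,0],"twist":0},{"linear":[0,0,0],"twist":0},{"linear":[0,0,0],"twist":0},{"linear":[0,0,0],"twist":0},{"linear":[0,0,0],"twist":0},{"linear":[0,0,15],"twist":0},{"linear":[0,0,45],"twist":0},{"linear":[0,0,90],"twist":0},{"linear":[0,0,90],"twist":0}]' 255
```

```text
time: 19.85
tool_pos: [649.8, -330.7, -18.4]
tcp_rot: [-3.141, -0.001, -1.534]
contact_force: [0.9, -0.5, 0.3]
grip_width: 77.3
time: 21.1
tool_pos: [651.9, -332.0, 76.5]
tcp_rot: [-3.134, -0.005, -1.536]
contact_force: [0.3, -0.5, -0.1]
grip_width: 55.0
```

```bash
python3 -m pendant '[{"linear":[-71.7,423.5,0],"twist":91},{"linear":[-71.7,423.5,0],"twist":91},{"linear":[-71.7,423.5,0],"twist":91},{"linear":[-71.7,423.5,0],"twist":91},{"linear":[-71.7,423.5,0],"twist":91},{"linear":[-71.7,423.5,0],"twist":91},{"linear":[-71.7,423.5,0],"twist":91},{"linear":[-71.7,423.5,0],"twist":91},{"linear":[-71.7,423.5,0],"twist":91},{"linear":[-71.7,423.5,0],"twist":91},{"linear":[-71.7,423.5,0],"twist":91},{"linear":[-71.7,423.5,-35],"twist":91},{"linear":[-71.7,423.5,-60],"twist":91},{"linear":[-71.7,423.5,-71],"twist":91},{"linear":[-71.7,423.5,-74.6],"twist":91},{"linear":[-71.7,423.5,-74.6],"twist":91}]'
cat > pl.py <<'E'
from h import *
c=cap('wrist'); P=depthpts(c); H=hsv(c)
m=(H[...,0]<16)&(H[...,1]>120)&(H[...,2]>80)
q=P[m]; q=q[(q[:,1]>-60)&(q[:,0]<640)&(q[:,2]<70)]; q=q[np.isfinite(q).all(1)]
if len(q)>20:
    th=np.deg2rad(3.05); R=np.array([[np.cos(th),-np.sin(th)],[np.sin(th),np.cos(th)]])
    n=(q[:,:2]-[580.8,27.9])@R; print('orange in nest x',np.percentile(n[:,0],[1,99]).round(1),'y',np.percentile(n[:,1],[1,99]).round(1),'z',np.median(q[:,2]).round(1),len(q))
E
python3 pl.py
```

```text
time: 23.1
tool_pos: [578.3, 92.9, -3.2]
tcp_rot: [3.141, -0.001, 0.052]
contact_force: [2.6, 0.6, -0.7]
grip_width: 55.1
orange in nest x [-16.9  18.3] y [15.5 58.8] z 24.2 2050
```

```bash
python3 -m pendant '[{"linear":[0,0,0],"twist":0},{"linear":[0,0,0],"twist":0},{"linear":[0,0,0],"twist":0},{"linear":[0,0,30],"twist":0},{"linear":[0,0,50],"twist":0},{"linear":[-1.7,32,50],"twist":0}]' 40
python3 -m pendant '[{"linear":[0,0,0],"twist":0},{"linear":[0,0,0],"twist":0},{"linear":[0,0,0],"twist":0},{"linear":[0,0,-30],"twist":0},{"linear":[0,0,-54],"twist":0},{"linear":[0,0,-55],"twist":0},{"linear":[0.6,-10,-55],"twist":0},{"linear":[1.1,-20,-55],"twist":0},{"linear":[1.6,-28,-55],"twist":0},{"linear":[1.6,-30.5,-55],"twist":0},{"linear":[1.6,-30.5,-55],"twist":0}]' 165
python3 pl.py
```

```text
time: 23.9
tool_pos: [577.6, 123.8, 48.3]
tcp_rot: [3.141, -0.004, 0.05]
contact_force: [-0.1, 0.4, 0.8]
grip_width: 77.5
time: 25.28
tool_pos: [578.4, 94.9, -7.8]
tcp_rot: [-3.141, -0.002, 0.052]
contact_force: [0.8, 3.0, 2.7]
grip_width: 31.8
orange in nest x [-16.6  18.7] y [19.9 37.6] z 22.8 1447
```

```bash
python3 -m pendant '[{"linear":[0,5,50],"twist":0},{"linear":[-36.6,-517,90],"twist":-102},{"linear":[-36.6,-517,90],"twist":-102},{"linear":[-36.6,-517,90],"twist":-102},{"linear":[-36.6,-517,90],"twist":-102},{"linear":[-36.6,-517,90],"twist":-102},{"linear":[-36.6,-517,90],"twist":-102},{"linear":[-36.6,-517,90],"twist":-102},{"linear":[-36.6,-517,90],"twist":-102},{"linear":[-36.6,-517,90],"twist":-102},{"linear":[-36.6,-517,90],"twist":-102},{"linear":[-36.6,-517,90],"twist":-102},{"linear":[-36.6,-517,90],"twist":-102},{"linear":[-36.6,-517,40],"twist":-102},{"linear":[-36.6,-517,5],"twist":-102},{"linear":[-36.6,-517,-10.4],"twist":-102},{"linear":[-36.6,-517,-10.4],"twist":-102}]' 40
python3 -m pendant '[{"linear":[0,0,0],"twist":0},{"linear":[0,0,0],"twist":0},{"linear":[0,0,0],"twist":0},{"linear":[0,0,0],"twist":0},{"linear":[0,0,0],"twist":0},{"linear":[0,0,0],"twist":0},{"linear":[0,0,15],"twist":0},{"linear":[0,0,45],"twist":0},{"linear":[0,0,90],"twist":0},{"linear":[0,0,90],"twist":0}]' 255
```

```text
time: 27.45
tool_pos: [541.5, -422.3, -18.9]
tcp_rot: [-3.142, -0.0, -1.726]
contact_force: [-0.1, -0.1, 0.3]
grip_width: 77.6
time: 28.7
tool_pos: [543.1, -424.4, 76.0]
tcp_rot: [-3.135, -0.005, -1.728]
contact_force: [0.6, 0.2, -0.2]
grip_width: 55.4
```

```bash
python3 -m pendant '[{"linear":[36.6,515.4,0],"twist":102},{"linear":[36.6,515.4,0],"twist":102},{"linear":[36.6,515.4,0],"twist":102},{"linear":[36.6,515.4,0],"twist":102},{"linear":[36.6,515.4,0],"twist":102},{"linear":[36.6,515.4,0],"twist":102},{"linear":[36.6,515.4,0],"twist":102},{"linear":[36.6,515.4,0],"twist":102},{"linear":[36.6,515.4,0],"twist":102},{"linear":[36.6,515.4,0],"twist":102},{"linear":[36.6,515.4,0],"twist":102},{"linear":[36.6,515.4,0],"twist":102},{"linear":[36.6,515.4,0],"twist":102},{"linear":[36.6,515.4,-35],"twist":102},{"linear":[36.6,515.4,-55],"twist":102},{"linear":[36.6,515.4,-63],"twist":102},{"linear":[36.6,515.4,-66.6],"twist":102},{"linear":[36.6,515.4,-66.6],"twist":102}]'
python3 pl.py
```

```text
time: 30.95
tool_pos: [578.2, 92.9, 4.8]
tcp_rot: [3.142, -0.001, 0.053]
contact_force: [2.6, 2.2, -2.3]
grip_width: 55.3
orange in nest x [-16.9  18.2] y [15.4 58.4] z 32.2 2025
```

```bash
python3 -m pendant '[{"linear":[0,0,0],"twist":0},{"linear":[0,0,0],"twist":0},{"linear":[0,0,0],"twist":0},{"linear":[0,0,30],"twist":0},{"linear":[0,0,50],"twist":0},{"linear":[-1.7,32,50],"twist":0}]' 40
python3 -m pendant '[{"linear":[0,0,0],"twist":0},{"linear":[0,0,0],"twist":0},{"linear":[0,0,0],"twist":0},{"linear":[0,0,-30],"twist":0},{"linear":[0,0,-58],"twist":0},{"linear":[0,0,-61.4],"twist":0},{"linear":[0.6,-10,-61.4],"twist":0},{"linear":[1.1,-20,-61.4],"twist":0},{"linear":[1.6,-28,-61.4],"twist":0},{"linear":[1.6,-30.5,-61.4],"twist":0},{"linear":[1.6,-30.5,-61.4],"twist":0}]' 165
python3 pl.py
python3 -m pendant '[{"linear":[0,5,50],"twist":0},{"linear":[-64,-407.8,90],"twist":-97.6},{"linear":[-64,-407.8,90],"twist":-97.6},{"linear":[-64,-407.8,90],"twist":-97.6},{"linear":[-64,-407.8,90],"twist":-97.6},{"linear":[-64,-407.8,90],"twist":-97.6},{"linear":[-64,-407.8,90],"twist":-97.6},{"linear":[-64,-407.8,90],"twist":-97.6},{"linear":[-64,-407.8,90],"twist":-97.6},{"linear":[-64,-407.8,90],"twist":-97.6},{"linear":[-64,-407.8,90],"twist":-97.6},{"linear":[-64,-407.8,90],"twist":-97.6},{"linear":[-64,-407.8,40],"twist":-97.6},{"linear":[-64,-407.8,5],"twist":-97.6},{"linear":[-64,-407.8,-12],"twist":-97.6},{"linear":[-64,-407.8,-12],"twist":-97.6}]' 40
python3 -m pendant '[{"linear":[0,0,0],"twist":0},{"linear":[0,0,0],"twist":0},{"linear":[0,0,0],"twist":0},{"linear":[0,0,0],"twist":0},{"linear":[0,0,0],"twist":0},{"linear":[0,0,0],"twist":0},{"linear":[0,0,15],"twist":0},{"linear":[0,0,45],"twist":0},{"linear":[0,0,90],"twist":0},{"linear":[0,0,90],"twist":0}]' 255
```

```text
time: 31.75
tool_pos: [577.3, 123.5, 56.2]
tcp_rot: [3.141, -0.003, 0.05]
contact_force: [0.3, -0.5, 0.5]
grip_width: 77.1
time: 33.12
tool_pos: [578.4, 95.0, -6.1]
tcp_rot: [-3.14, -0.002, 0.052]
contact_force: [0.6, 4.8, 1.9]
grip_width: 32.5
orange in nest x [-16.4  18.8] y [24.9 38.1] z 30.8 1149
time: 35.17
tool_pos: [513.7, -313.3, -19.3]
tcp_rot: [3.141, 0.0, -1.649]
contact_force: [-0.4, 0.4, -0.0]
grip_width: 77.2
time: 36.42
tool_pos: [515.6, -315.0, 75.2]
tcp_rot: [-3.135, -0.005, -1.651]
contact_force: [1.2, 0.2, -1.1]
grip_width: 55.3
```

```bash
python3 -m pendant '[{"linear":[64,406.3,0],"twist":97.6},{"linear":[64,406.3,0],"twist":97.6},{"linear":[64,406.3,0],"twist":97.6},{"linear":[64,406.3,0],"twist":97.6},{"linear":[64,406.3,0],"twist":97.6},{"linear":[64,406.3,0],"twist":97.6},{"linear":[64,406.3,0],"twist":97.6},{"linear":[64,406.3,0],"twist":97.6},{"linear":[64,406.3,0],"twist":97.6},{"linear":[64,406.3,0],"twist":97.6},{"linear":[64,406.3,0],"twist":97.6},{"linear":[64,406.3,-35],"twist":97.6},{"linear":[64,406.3,-50],"twist":97.6},{"linear":[64,406.3,-58.2],"twist":97.6},{"linear":[64,406.3,-58.2],"twist":97.6}]'
python3 pl.py
python3 - <<'E'
from h import *
c=cap('top','t2.png'); H=hsv(c); h,s,v=[H[...,i].astype(int) for i in range(3)]
for k in blobs((h<16)&(s>140)&(v>80),80): 
    if k[:,0].mean()>300:print(k.mean(0).round(),rect(c,k,8))
E
```

```text
time: 38.3
tool_pos: [578.4, 92.9, 12.9]
tcp_rot: [3.141, -0.001, 0.052]
contact_force: [3.7, 1.8, -1.4]
grip_width: 55.1
orange in nest x [-16.8  18.3] y [15.5 58.4] z 40.3 2027
[383. 243.] [ 481.1 -202.7   32.6   71.5   -0.8]
```

```bash
python3 -m pendant '[{"linear":[0,0,0],"twist":0},{"linear":[0,0,0],"twist":0},{"linear":[0,0,0],"twist":0},{"linear":[0,0,30],"twist":0},{"linear":[0,0,50],"twist":0},{"linear":[-1.7,32,50],"twist":0}]' 40
python3 -m pendant '[{"linear":[0,0,0],"twist":0},{"linear":[0,0,0],"twist":0},{"linear":[0,0,0],"twist":0},{"linear":[0,0,-30],"twist":0},{"linear":[0,0,-62],"twist":0},{"linear":[0,0,-69.6],"twist":0},{"linear":[0.6,-10,-69.6],"twist":0},{"linear":[1.1,-20,-69.6],"twist":0},{"linear":[1.6,-28,-69.6],"twist":0},{"linear":[1.6,-30.5,-69.6],"twist":0},{"linear":[1.6,-30.5,-69.6],"twist":0}]' 165
python3 pl.py
python3 -m pendant '[{"linear":[0,5,50],"twist":0},{"linear":[-53.7,-297.2,90],"twist":-93.5},{"linear":[-53.7,-297.2,90],"twist":-93.5},{"linear":[-53.7,-297.2,90],"twist":-93.5},{"linear":[-53.7,-297.2,90],"twist":-93.5},{"linear":[-53.7,-297.2,90],"twist":-93.5},{"linear":[-53.7,-297.2,90],"twist":-93.5},{"linear":[-53.7,-297.2,90],"twist":-93.5},{"linear":[-53.7,-297.2,90],"twist":-93.5},{"linear":[-53.7,-297.2,90],"twist":-93.5},{"linear":[-53.7,-297.2,90],"twist":-93.5},{"linear":[-53.7,-297.2,40],"twist":-93.5},{"linear":[-53.7,-297.2,5],"twist":-93.5},{"linear":[-53.7,-297.2,-12],"twist":-93.5},{"linear":[-53.7,-297.2,-12],"twist":-93.5}]' 40
python3 -m pendant '[{"linear":[0,0,0],"twist":0},{"linear":[0,0,0],"twist":0},{"linear":[0,0,0],"twist":0},{"linear":[0,0,0],"twist":0},{"linear":[0,0,0],"twist":0},{"linear":[0,0,0],"twist":0},{"linear":[0,0,15],"twist":0},{"linear":[0,0,45],"twist":0},{"linear":[0,0,90],"twist":0},{"linear":[0,0,90],"twist":0}]' 255
```

```text
time: 39.15
tool_pos: [577.2, 123.6, 64.6]
tcp_rot: [3.141, -0.003, 0.05]
contact_force: [0.0, 0.5, -0.7]
grip_width: 77.6
time: 40.52
tool_pos: [578.5, 95.1, -5.7]
tcp_rot: [-3.14, -0.003, 0.052]
contact_force: [0.4, 4.7, 3.0]
grip_width: 32.5
orange in nest x [-16.5  19.2] y [31. 38.] z 38.7 643
time: 42.45
tool_pos: [523.9, -202.9, -19.1]
tcp_rot: [3.141, 0.0, -1.578]
contact_force: [-0.3, -0.3, -0.3]
grip_width: 77.2
time: 43.7
tool_pos: [526.1, -204.0, 75.2]
tcp_rot: [-3.135, -0.004, -1.579]
contact_force: [0.3, 0.1, -1.9]
grip_width: 55.4
```

```bash
python3 -m pendant '[{"linear":[54,295.8,0],"twist":93.5},{"linear":[54,295.8,0],"twist":93.5},{"linear":[54,295.8,0],"twist":93.5},{"linear":[54,295.8,0],"twist":93.5},{"linear":[54,295.8,0],"twist":93.5},{"linear":[54,295.8,0],"twist":93.5},{"linear":[54,295.8,0],"twist":93.5},{"linear":[54,295.8,0],"twist":93.5},{"linear":[54,295.8,0],"twist":93.5},{"linear":[54,295.8,0],"twist":93.5},{"linear":[54,295.8,-30],"twist":93.5},{"linear":[54,295.8,-44],"twist":93.5},{"linear":[54,295.8,-50.2],"twist":93.5},{"linear":[54,295.8,-50.2],"twist":93.5}]'
python3 pl.py
```

```text
time: 45.45
tool_pos: [578.0, 92.9, 20.9]
tcp_rot: [3.141, -0.0, 0.052]
contact_force: [-0.5, 0.4, 0.8]
grip_width: 55.4
orange in nest x [-17.3  17.9] y [19.3 59.1] z 51.8 2060
```

```bash
python3 - <<'E'
from h import *
c=cap('wrist'); P=depthpts(c); H=hsv(c)
m=(H[...,0]<16)&(H[...,1]>120)&(H[...,2]>80); q=P[m]; q=q[(q[:,1]>-60)&(q[:,0]<640)&(q[:,2]<70)]
A=np.c_[q[:,:2]-[580,80],np.ones(len(q))]; print(np.linalg.lstsq(A,q[:,2],rcond=None)[0])
o=bot.get_obs(); print(o['contact_force'],o['moment'])
E
```

```text
[-3.52396908e-02 -9.56322947e-02  5.00628415e+01]
[-0.35830363  0.31875314 -0.25847607] [-0.06610868 -0.2122372  -0.01690039]
```

The last plate is tilted about 5° in the grip, with its inner end up and its outer end about 1.5 mm above the pile. It will lie flat on release.

```bash
python3 -m pendant '[{"linear":[0,0,0],"twist":0},{"linear":[0,0,0],"twist":0},{"linear":[0,0,0],"twist":0},{"linear":[0,0,30],"twist":0},{"linear":[0,0,50],"twist":0},{"linear":[-1.7,32,50],"twist":0}]' 40
python3 -m pendant '[{"linear":[0,0,0],"twist":0},{"linear":[0,0,0],"twist":0},{"linear":[0,0,0],"twist":0},{"linear":[0,0,-30],"twist":0},{"linear":[0,0,-62],"twist":0},{"linear":[0,0,-77.6],"twist":0},{"linear":[0.6,-10,-77.6],"twist":0},{"linear":[1.1,-20,-77.6],"twist":0},{"linear":[1.6,-28,-77.6],"twist":0},{"linear":[1.6,-31,-77.6],"twist":0},{"linear":[1.6,-31,-77.6],"twist":0}]' 165
python3 -m pendant '[{"linear":[0,5,50],"twist":0},{"linear":[30,-122,200],"twist":0},{"linear":[30,-122,200],"twist":0},{"linear":[30,-122,200],"twist":0},{"linear":[30,-122,200],"twist":0},{"linear":[30,-122,200],"twist":0},{"linear":[30,-122,200],"twist":0}]' 0
python3 - <<'E'
from h import *
c=cap('wrist','n2.png'); P=depthpts(c); H=hsv(c)
th=np.deg2rad(3.05); R=np.array([[np.cos(th),-np.sin(th)],[np.sin(th),np.cos(th)]])
h,s,v=[H[...,i].astype(int) for i in range(3)]
for k in blobs((h<16)&(s>120)&(v>80),200):
    r=rect(c,k,46); print(r,(r[:2]-[580.8,27.9])@R)
E
python3 pl.py
```

```text
time: 46.3
tool_pos: [577.7, 123.9, 73.0]
tcp_rot: [3.141, -0.004, 0.05]
contact_force: [0.2, -0.0, -0.0]
grip_width: 77.6
time: 47.68
tool_pos: [578.8, 95.1, -5.5]
tcp_rot: [-3.14, -0.003, 0.052]
contact_force: [0.5, 6.3, 0.9]
grip_width: 32.3
time: 48.55
tool_pos: [606.6, -26.9, 191.7]
tcp_rot: [-3.141, 0.003, 0.054]
contact_force: [-0.7, 1.0, -0.9]
grip_width: 91.2
[582.4  27.7  35.5  75.7 -87.1] [ 1.58709209 -0.28484854]
orange in nest x [-15.6  19.5] y [-37.7  37.5] z 46.8 2265
```

View pics/n2.png

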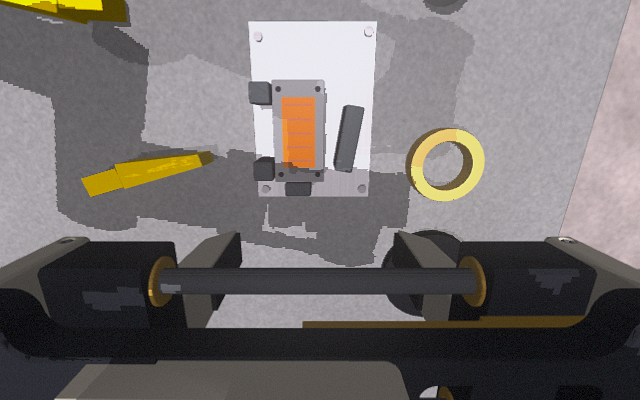

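The pile of five is flat and seated: centre x = +1.6, y = -0.3 mm, top at 46.8. Picture 11 shows it at (299,132), between the back stops and the rail. Next I look at the wedge from near.

```bash
python3 -m pendant '[{"linear":[-137,255,-30],"twist":-86},{"linear":[-137,255,-30],"twist":-86},{"linear":[-137,255,-30],"twist":-86},{"linear":[-137,255,-30],"twist":-86},{"linear":[-137,255,-30],"twist":-86},{"linear":[-137,255,-30],"twist":-86},{"linear":[-137,255,-30],"twist":-86},{"linear":[-137,255,-30],"twist":-86},{"linear":[-137,255,-30],"twist":-86},{"linear":[-137,255,-30],"twist":-86},{"linear":[-137,255,-30],"twist":-86}]' 0
cat > wd.py <<'E'
from h import *
import sys
c=cap(sys.argv[1],sys.argv[2] if len(sys.argv)>2 else None); H=hsv(c); P=depthpts(c)
m=(P[...,2]>33)&(P[...,2]<46)&(H[...,1]<40)&(H[...,2]>120)
n,l,st,ce=cv2.connectedComponentsWithStats(m.astype(np.uint8))
for i in range(1,n):
    if st[i,4]<150: continue
    k=blobs(l==i,50)[0]; q=onplane(c,k,40)[:,:2]; r=rect(c,k,40); print(ce[i].round(),r)
    if sys.argv[1]!='wrist' and not 180<ce[i][0]<230: continue
    a=np.deg2rad(r[4]); d=np.array([np.cos(a),np.sin(a)]); e=np.array([-d[1],d[0]])
    L=(q-r[:2])@d; S=(q-r[:2])@e
    for b in np.arange(-75,76,10):
        z=abs(L-b)<4
        if z.any(): print(b,S[z].min().round(1),S[z].max().round(1))
E
python3 wd.py wrist w1.png
```

```text
time: 50.02
tool_pos: [470.3, 227.3, 162.9]
tcp_rot: [3.141, -0.0, -1.447]
contact_force: [-0.7, -0.4, -0.8]
grip_width: 91.7
[196.  71.] [572.2 356.   35.3  89.   81.8]
-45 -17.2 17.1
-35 -17.7 17.6
-25 -17.6 17.4
-15 -17.6 17.4
-5 -17.7 17.4
5 -17.5 17.3
15 -17.4 17.4
25 -17.4 17.4
35 -17.6 17.3
45 -17.0 16.8
[321. 171.] [479.6 220.4  29.5 144.6   9.8]
-75 1.7 14.4
-65 -1.0 14.2
-55 -2.5 14.7
-45 -3.9 14.3
-35 -5.4 14.7
-25 -6.9 14.4
-15 -9.4 14.7
-5 -10.8 14.4
5 -12.2 14.7
15 -13.5 14.4
25 -14.8 14.7
35 -11.0 12.3
45 -11.1 12.4
55 -10.6 12.2
65 -10.9 12.7
75 -11.0 12.2
```

View pics/w1.png

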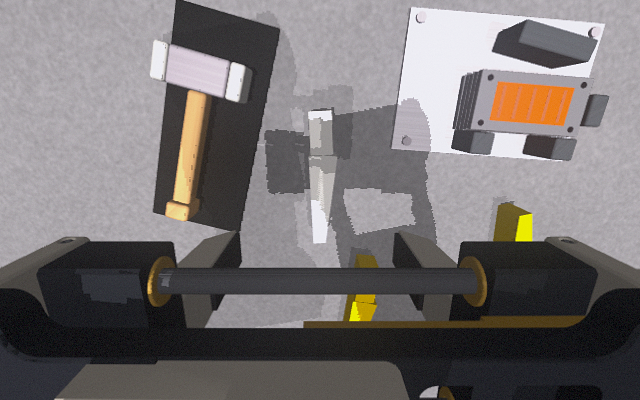

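Picture 12: the wedge lies at (320,175) with its tail up in the image (tail point world (528.6, 229.5), yaw -80.2°, straight face to +y), and the mallet is on its mat at (195,120). I grip the tail.

```bash
python3 -m pendant '[{"linear":[50.4,0.8,-60],"twist":2.7},{"linear":[50.4,0.8,-110],"twist":2.7},{"linear":[50.4,0.8,-140],"twist":2.7},{"linear":[50.4,0.8,-158],"twist":2.7},{"linear":[50.4,0.8,-163.9],"twist":2.7},{"linear":[50.4,0.8,-163.9],"twist":2.7}]' 80
python3 -m pendant '[{"linear":[0,0,0],"twist":0},{"linear":[0,0,0],"twist":0},{"linear":[0,0,0],"twist":0},{"linear":[0,0,0],"twist":0},{"linear":[0,0,0],"twist":0},{"linear":[0,0,0],"twist":0},{"linear":[0,0,0],"twist":0},{"linear":[0,0,10],"twist":0},{"linear":[0,0,40],"twist":0},{"linear":[0,0,80],"twist":0},{"linear":[0,0,120],"twist":0},{"linear":[0,0,120],"twist":0},{"linear":[0,0,120],"twist":0}]' 255
python3 - <<'E'
from h import *
c=cap('wrist'); P=depthpts(c); o=bot.get_obs(); t=o['tool_pos']; w=o['tcp_rot'][2]
H=hsv(c); x=np.array([np.cos(w),np.sin(w)]); y=np.array([np.sin(w),-np.cos(w)])
D=P[...,:2]-t[:2]; X=D@x; Y=D@y; Z=P[...,2]-t[2]
m=(abs(X)<22)&(Y<-9)&(Y>-45)&(Z>-10)&(Z<70)&(H[...,1]<40)
print(o['grip_width'],m.sum())
for b in range(-45,-5,4):
    k=m&(Y>=b)&(Y<b+4)
    if k.sum()>8: print(b,np.percentile(X[k],[2,98]).round(1),np.percentile(Z[k],[5,50,95]).round(1))
print(c['z_map'].shape)
c2=cap('top'); P=depthpts(c2); m=(P[...,2]>70)&(P[...,2]<90)&(abs(P[...,0]-734)<50)&(abs(P[...,1]-195)<50); print('jar',np.nanmean(P[m],0),np.nanmin(P[m],0),np.nanmax(P[m],0))
E
```

```text
time: 50.82
tool_pos: [521.2, 227.9, -0.4]
tcp_rot: [-3.142, -0.0, -1.401]
contact_force: [0.5, 0.4, 0.5]
grip_width: 62.8
time: 52.45
tool_pos: [520.3, 227.5, 118.5]
tcp_rot: [3.14, -0.0, -1.401]
contact_force: [0.3, -0.0, -3.6]
grip_width: 23.5
23.916031936177202 3725
-33 [-9.9 12.7] [ 6.7 28.1 41.8]
-29 [-10.3  12.7] [40.6 41.6 42.5]
-25 [-10.   12.7] [40.7 41.6 42.6]
-21 [-10.6  12.4] [40.7 41.6 42.5]
-17 [-10.2  12.9] [40.7 41.6 42.5]
-13 [-20.3  21.2] [28.6 42.7 63. ]
(400, 640)
jar [729.28000146 197.75443223  83.19952087] [705.79552703 174.19888893  70.31551897] [756.12445256 224.1960198   88.79080788]
```

```bash
python3 -m pendant '[{"linear":[98.6,-80.8,0],"twist":83.3},{"linear":[98.6,-80.8,0],"twist":83.3},{"linear":[98.6,-80.8,0],"twist":83.3},{"linear":[98.6,-80.8,0],"twist":83.3},{"linear":[98.6,-80.8,0],"twist":83.3},{"linear":[98.6,-80.8,0],"twist":83.3},{"linear":[98.6,-80.8,0],"twist":83.3},{"linear":[98.6,-80.8,0],"twist":83.3},{"linear":[98.6,-80.8,0],"twist":83.3},{"linear":[98.6,-80.8,-30],"twist":83.3},{"linear":[98.6,-80.8,-52],"twist":83.3},{"linear":[98.6,-80.8,-52],"twist":83.3}]'
python3 - <<'E'
from h import *
th=np.deg2rad(3.05); R=np.array([[np.cos(th),-np.sin(th)],[np.sin(th),np.cos(th)]])
c=cap('wrist','v1.png'); P=depthpts(c); H=hsv(c); o=bot.get_obs()
n=(P[...,:2]-[580.8,27.9])@R
m=(H[...,1]<40)&(P[...,2]>60)&(P[...,2]<130)&(n[...,1]>129)&(n[...,1]<160)&(abs(n[...,0]-45)<25)
print(o['tool_pos'],m.sum(),np.percentile(n[m],[3,97],axis=0).round(1),np.nanmedian(P[m][:,2]))
c=cap('top'); P=depthpts(c); H=hsv(c); n=(P[...,:2]-[580.8,27.9])@R
m=(H[...,1]<40)&(H[...,2]>110)&(P[...,2]>95)&(P[...,2]<120)&(abs(n[...,0]-42)<25)&(n[...,1]<100)
for b in range(-20,130,10):
    k=m&(abs(n[...,1]-b)<4)
    if k.sum()>5: print(b,np.percentile(n[k][:,0],[5,95]).round(1),np.median(P[k][:,2]).round(1))
E
```

```text
time: 54.05
tool_pos: [617.9, 146.8, 64.8]
tcp_rot: [3.141, 0.006, 0.05]
contact_force: [-0.3, 0.3, -1.8]
grip_width: 23.7
[619.07260487 146.89593398  66.45010162] 2148 [[ 32.4 130. ]
 [ 54.7 145.7]] 105.35601191398816
0 [30.3 44. ] 105.7
10 [30.4 43.9] 105.8
20 [30.6 45.6] 105.2
30 [30.7 48.2] 106.3
40 [30.8 50.9] 105.7
50 [31.1 51.6] 105.6
60 [31.3 53. ] 105.7
70 [31.1 55.7] 106.3
80 [32.1 56.1] 105.6
90 [46.3 59.8] 105.9
```

View pics/v1.png

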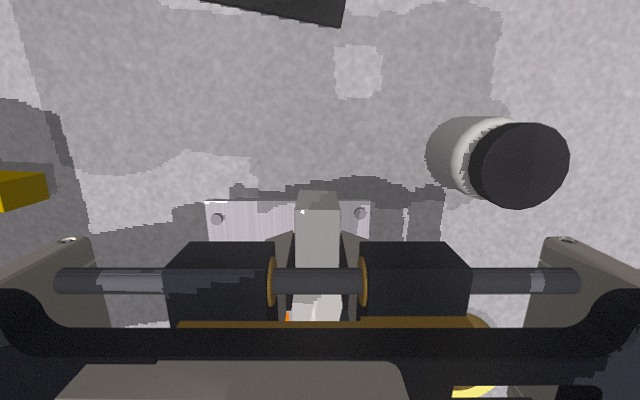

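Picture 13: the wedge is square above the gap, with the tail butt at (318,195), and the jar at (520,165) is clear. The top camera puts the straight face at x = 30.5–31. I shift +1 mm in x and lower.

```bash
python3 -m pendant '[{"linear":[1,0,-12],"twist":0},{"linear":[1,0,-25],"twist":0},{"linear":[1,0,-35],"twist":0},{"linear":[1,0,-45],"twist":0},{"linear":[1,0,-45],"twist":0}]'
python3 -m pendant '[{"linear":[0,0,-5],"twist":0},{"linear":[0,0,-11],"twist":0},{"linear":[0,0,-11],"twist":0}]'
python3 - <<'E'
from plant import bot
o=bot.get_obs(); print(o['contact_force'],o['moment'],o['tool_pos'])
E
```

```text
time: 54.78
tool_pos: [620.0, 146.9, 21.2]
tcp_rot: [3.141, 0.002, 0.053]
contact_force: [0.1, -0.1, -2.3]
grip_width: 24.1
time: 55.15
tool_pos: [620.3, 146.9, 10.9]
tcp_rot: [3.141, 0.001, 0.053]
contact_force: [0.1, 0.1, -2.0]
grip_width: 23.9
[ 0.09382747  0.09413257 -2.02459389] [ 0.04222898 -0.08207625 -0.03047933] [620.34576995 146.93789346  10.89121723]
```

No contact. I slide in 11 mm, then lower.

```bash
python3 -m pendant '[{"linear":[0.2,-4,0],"twist":0},{"linear":[0.4,-8,0],"twist":0},{"linear":[0.6,-11,0],"twist":0},{"linear":[0.6,-11,0],"twist":0}]'
python3 -m pendant '[{"linear":[0,0,-2.5],"twist":0},{"linear":[0,0,-4.5],"twist":0},{"linear":[0,0,-4.5],"twist":0}]'
```

```text
time: 55.65
tool_pos: [621.5, 135.6, 11.6]
tcp_rot: [3.142, -0.0, 0.052]
contact_force: [0.2, 0.1, -2.2]
grip_width: 23.4
time: 56.02
tool_pos: [621.1, 136.1, 6.6]
tcp_rot: [3.142, 0.001, 0.053]
contact_force: [0.2, 0.4, -2.6]
grip_width: 23.8
```

```bash
python3 -m pendant '[{"linear":[0,0,-1.2],"twist":0},{"linear":[0,0,-1.2],"twist":0}]'
python3 -m pendant '[{"linear":[0,0,0],"twist":0},{"linear":[0,0,0],"twist":0},{"linear":[0,0,0],"twist":0},{"linear":[0,0,0],"twist":0},{"linear":[0,0,20],"twist":0},{"linear":[0,0,60],"twist":0},{"linear":[0,0,110],"twist":0},{"linear":[-100,0,130],"twist":0},{"linear":[-100,0,130],"twist":0},{"linear":[-100,0,130],"twist":0}]' 60
cat > wg.py <<'E'
from h import *
import sys
th=np.deg2rad(3.05); R=np.array([[np.cos(th),-np.sin(th)],[np.sin(th),np.cos(th)]])
N=lambda p:(np.asarray(p)[...,:2]-[580.8,27.9])@R
def wedge(cam='top',save=None):
    c=cap(cam,save); P=depthpts(c); H=hsv(c); n=N(P)
    m=(H[...,1]<40)&(H[...,2]>95)&(P[...,2]>36)&(P[...,2]<55)&(n[...,0]>22)&(n[...,0]<70)&(n[...,1]<165)&(n[...,1]>-40)
    k=blobs(m,40)
    if not k: print('none');return
    k=max(k,key=len); q=N(onplane(c,k,46)); print(cam,'y range',q[:,1].min().round(1),q[:,1].max().round(1),'rect',rect(c,k,46))
    for b in range(-40,160,15):
        z=abs(q[:,1]-b)<5
        if z.any(): print(b,q[z,0].min().round(1),q[z,0].max().round(1),end=' | ')
    print()
if __name__=='__main__': wedge(*sys.argv[1:])
E
python3 wg.py top t3.png; python3 wg.py wrist; python3 - <<'E'
from h import *
c=cap('top'); P=depthpts(c); H=hsv(c); h,s,v=[H[...,i].astype(int) for i in range(3)]
X=np.mgrid[:400,:640][1]
for k in blobs((s<40)&(v>130)&(X<190)&(X>100)&(P[...,2]>25),60): print('head',rect(c,k,40))
for k in blobs((h>8)&(h<25)&(s>70)&(v>90)&(X<190),60): print('handle',rect(c,k,30))
E
```

```text
time: 56.28
tool_pos: [621.4, 136.1, 5.8]
tcp_rot: [3.142, -0.0, 0.053]
contact_force: [0.0, 0.8, -3.1]
grip_width: 24.1
time: 57.52
tool_pos: [519.5, 136.3, 136.9]
tcp_rot: [-3.142, -0.0, 0.054]
contact_force: [1.4, -0.1, -0.1]
grip_width: 70.2
top y range -39.3 106.9 rect [626.5  63.8  45.5 148.   88.5]
-40 23.8 28.7 | -25 22.1 30.0 | -10 23.4 48.0 | 5 22.2 49.1 | 20 26.4 52.8 | 35 24.6 53.9 | 50 25.7 55.0 | 65 31.7 58.8 | 80 31.0 62.3 | 95 34.1 58.6 | 110 35.2 57.0 | 
wrist y range 50.8 135.8 rect [621.4 123.6  33.5  85.  -87.2]
50 52.3 56.6 | 65 29.3 59.1 | 80 28.8 61.6 | 95 29.5 58.7 | 110 30.7 58.0 | 125 31.3 58.1 | 140 31.7 54.6 | 
head [607.8 437.4  26.6  85.4   9.7]
head [618.5 328.1  83.6 157.7 -84. ]
handle [468.9 372.3  24.4 113.4  -8.7]
handle [796.6 735.   29.7  53.3   7.1]
```

The wedge stands loosely in the gap: its butt is at y = 135.8, so the tail is at about 113 mm, and it is square. Now a near look at the mallet.

```bash
python3 -m pendant '[{"linear":[-31,229,20],"twist":-101.3},{"linear":[-31,229,20],"twist":-101.3},{"linear":[-31,229,20],"twist":-101.3},{"linear":[-31,229,20],"twist":-101.3},{"linear":[-31,229,20],"twist":-101.3},{"linear":[-31,229,20],"twist":-101.3},{"linear":[-31,229,20],"twist":-101.3},{"linear":[-31,229,20],"twist":-101.3},{"linear":[-31,229,20],"twist":-101.3},{"linear":[-31,229,20],"twist":-101.3},{"linear":[-31,229,20],"twist":-101.3},{"linear":[-31,229,20],"twist":-101.3}]' 60
python3 wd.py wrist m1.png; python3 - <<'E'
from h import *
c=cap('wrist'); P=depthpts(c); H=hsv(c); h,s,v=[H[...,i].astype(int) for i in range(3)]
for k in blobs((h>8)&(h<25)&(s>70)&(v>90)&(P[...,2]<60),60): print('handle',k.mean(0).round(),rect(c,k,26))
for k in blobs((v<60)&(P[...,2]<15)&(P[...,2]>-5),2000): print('mat',k.mean(0).round(),rect(c,k,4))
print(bot.get_obs()['tool_pos'])
E
```

```text
time: 59.18
tool_pos: [490.8, 365.1, 155.2]
tcp_rot: [3.141, -0.0, -1.713]
contact_force: [0.4, 0.1, -0.7]
grip_width: 70.4
[311. 108.] [572.7 356.8  34.6  89.2  81.8]
-45 -16.4 17.3
-35 -16.4 17.3
-25 -16.4 16.3
-15 -16.4 15.4
-5 -16.4 16.4
5 -16.4 15.4
15 -17.3 17.3
25 -17.3 17.3
35 -17.3 17.4
45 -17.3 17.4
handle [  7. 232.] [487.  725.7  25.2  57.8 -25.6]
handle [635. 204.] [413.    8.6  10.8 130.1   9.5]
handle [312. 192.] [481.3 370.2  27.2 146.7  -8.2]
handle [632.  52.] [582.3  37.4  16.6  38.7   3.1]
mat [289. 189.] [480.5 397.9  33.8 154.4  -8.2]
mat [344. 147.] [495.5 329.1  88.1 207.1   2.6]
[490.57941905 365.02436226 155.45972411]
```

View pics/m1.png

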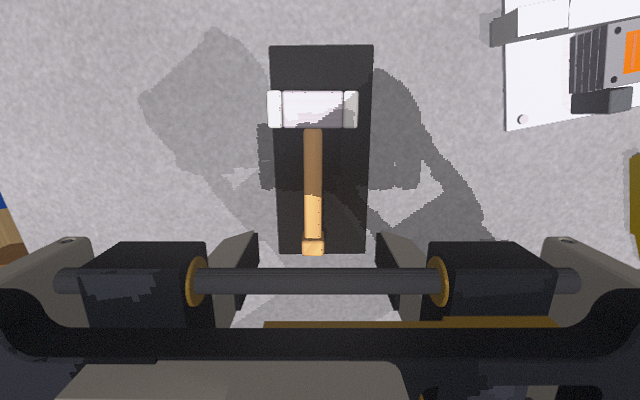

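Picture 14: the mallet is undisturbed on its mat, with the head at (311,108) and the handle running down to (312,245). Grip point (518.3, 364.6), yaw -8.2°.

```bash
python3 -m pendant '[{"linear":[27.7,-0.4,-55],"twist":0},{"linear":[27.7,-0.4,-110],"twist":0},{"linear":[27.7,-0.4,-145],"twist":0},{"linear":[27.7,-0.4,-158],"twist":0},{"linear":[27.7,-0.4,-162],"twist":0},{"linear":[27.7,-0.4,-162],"twist":0}]' 60
python3 -m pendant '[{"linear":[0,0,0],"twist":0},{"linear":[0,0,0],"twist":0},{"linear":[0,0,0],"twist":0},{"linear":[0,0,0],"twist":0},{"linear":[0,0,0],"twist":0},{"linear":[0,0,0],"twist":0},{"linear":[0,0,0],"twist":0},{"linear":[0,0,0],"twist":0},{"linear":[0,0,10],"twist":0},{"linear":[0,0,40],"twist":0},{"linear":[0,0,60],"twist":0},{"linear":[0,0,60],"twist":0}]' 255
python3 wd.py wrist | head -3; python3 wg.py wrist; python3 wg.py top
```

```text
time: 60.02
tool_pos: [518.9, 365.2, -4.8]
tcp_rot: [-3.14, 0.001, -1.715]
contact_force: [1.0, 0.7, -0.4]
grip_width: 69.9
time: 61.52
tool_pos: [518.9, 365.0, 55.5]
tcp_rot: [-3.139, 0.002, -1.715]
contact_force: [1.3, -0.8, -4.0]
grip_width: 19.7
[617.  24.] [620.8 165.1  16.   25.8  -5.5]
-15 -8.0 5.0
-5 -7.0 6.2
wrist y range 127.7 145.2 rect [619.2 167.3  16.6  24.9   8.8]
125 34.2 56.2 | 140 34.0 58.0 | 
top y range -39.3 133.6 rect [619.7  76.9  35.9 173.8  88.5]
-40 23.8 28.7 | -25 22.1 30.0 | -10 23.4 45.6 | 5 22.3 49.1 | 20 23.4 52.8 | 35 22.2 53.9 | 50 23.3 55.0 | 65 31.7 58.8 | 80 30.4 62.3 | 95 34.1 58.6 | 110 32.9 57.5 | 125 34.2 58.7 |
```

```bash
python3 -m pendant '[{"linear":[38,-107,0],"twist":11.3},{"linear":[38,-107,0],"twist":11.3},{"linear":[38,-107,0],"twist":11.3},{"linear":[38,-107,-25],"twist":11.3},{"linear":[38,-107,-45],"twist":11.3},{"linear":[38,-107,-55],"twist":11.3},{"linear":[38,-107,-55],"twist":11.3}]'
cat > st.py <<'E'
from wg import *
def st(save=None):
    c=cap('wrist',save); P=depthpts(c); H=hsv(c); n=N(P)
    m=(H[...,1]<45)&(H[...,2]>95)&(P[...,2]>30)&(P[...,2]<56)&(n[...,0]>10)&(n[...,0]<75)&(n[...,1]>40)
    k=m; nl,l,s,ce=cv2.connectedComponentsWithStats(m.astype(np.uint8))
    for i in range(1,nl):
        if s[i,4]>120:
            kk=blobs(l==i,30)[0]; q=N(onplane(c,kk,46)); print(ce[i].round(),'x',q[:,0].min().round(1),q[:,0].max().round(1),'y',q[:,1].min().round(1),q[:,1].max().round(1),'z',np.median(P[l==i][:,2]).round(1))
    print(bot.get_obs()['tool_pos'].round(1))
if __name__=='__main__': st(*sys.argv[1:])
E
python3 st.py s2.png
```

```text
time: 62.55
tool_pos: [555.2, 257.9, -2.3]
tcp_rot: [3.139, -0.001, -1.518]
contact_force: [0.6, 1.5, -3.7]
grip_width: 20.2
[579. 151.] x 32.3 62.4 y 77.0 144.8 z 46.5
[316. 160.] x 24.9 59.5 y 186.4 273.3 z 44.2
[555.8 258.   -1.4]
```

View pics/s2.png

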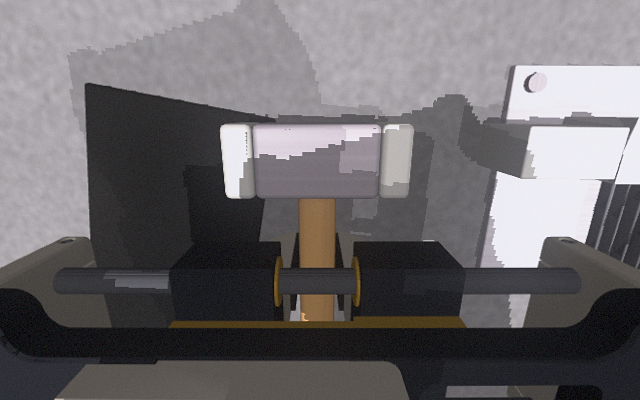

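Picture 15: the mallet head (220–413, 160) is lined up with the wedge butt at (528,150), about 49 mm away. First tap.

```bash
python3 -m pendant '[{"linear":[1.1,-20,0],"twist":0},{"linear":[2.9,-54,0],"twist":0},{"linear":[1.6,-30,0],"twist":0},{"linear":[1.1,-20,0],"twist":0}]'; python3 st.py
python3 -m pendant '[{"linear":[1.1,-20,0],"twist":0},{"linear":[2.2,-41,0],"twist":0},{"linear":[1.1,-20,0],"twist":0},{"linear":[0.5,-10,0],"twist":0}]'; python3 st.py
```

```text
time: 63.1
tool_pos: [557.8, 237.4, -0.4]
tcp_rot: [-3.14, 0.0, -1.519]
contact_force: [0.2, -0.9, -2.4]
grip_width: 19.8
[317. 160.] x 25.6 61.3 y 164.9 253.3 z 46.3
[576. 161.] x 9.8 60.1 y 46.7 127.3 z 46.5
[ 5.575e+02  2.388e+02 -5.000e-01]
time: 63.65
tool_pos: [557.8, 227.6, -1.1]
tcp_rot: [-3.141, 0.0, -1.519]
contact_force: [-0.6, 0.0, -3.1]
grip_width: 19.8
[317. 160.] x 25.5 60.9 y 155.4 243.2 z 45.5
[573. 163.] x 9.2 60.5 y 38.4 125.9 z 46.6
[557.5 229.1  -1.2]
```

```bash
python3 -m pendant '[{"linear":[0,5,0],"twist":0},{"linear":[1.9,-36,0],"twist":0},{"linear":[0.8,-10,0],"twist":0},{"linear":[0.5,0,0],"twist":0},{"linear":[2.1,-40,0],"twist":0},{"linear":[0.8,-14,0],"twist":0},{"linear":[0.5,-4,0],"twist":0}]'; python3 st.py
python3 -m pendant '[{"linear":[2.2,-40,0],"twist":0},{"linear":[0.8,-14,0],"twist":0},{"linear":[0.5,-4,0],"twist":0},{"linear":[2.2,-44,0],"twist":0},{"linear":[0.8,-18,0],"twist":0},{"linear":[0.5,-8,0],"twist":0}]'; python3 st.py; python3 wg.py top
```

```text
time: 64.58
tool_pos: [558.0, 224.6, -1.2]
tcp_rot: [-3.141, -0.0, -1.517]
contact_force: [0.0, -0.3, -3.2]
grip_width: 19.7
[317. 159.] x 26.1 60.9 y 152.6 240.3 z 45.3
[575. 166.] x 9.1 59.9 y 38.4 120.6 z 46.6
[557.9 225.7  -1.2]
time: 65.38
tool_pos: [558.5, 216.6, -1.3]
tcp_rot: [-3.141, -0.0, -1.516]
contact_force: [0.1, -0.0, -2.7]
grip_width: 19.5
[316. 158.] x 26.6 61.1 y 144.8 232.4 z 45.0
[568. 167.] x 9.2 59.2 y 38.1 115.7 z 46.6
[558.4 217.7  -1.2]
top y range -39.3 105.6 rect [625.   63.3  47.9 145.  -87.6]
-40 23.8 43.2 | -25 22.1 46.7 | -10 21.6 48.0 | 5 22.2 51.5 | 20 23.4 55.2 | 35 22.2 53.9 | 50 23.3 57.4 | 65 29.3 54.0 | 80 28.6 54.7 | 95 29.4 54.0 | 110 32.9 44.8 |
```

The wedge advances with each tap, and its butt is now at about 116 (tight at 107). I continue.

```bash
python3 -m pendant '[{"linear":[2.0,-37,0],"twist":0},{"linear":[0.8,-12,0],"twist":0},{"linear":[0.3,-2,0],"twist":0},{"linear":[2.1,-40,0],"twist":0},{"linear":[0.8,-14,0],"twist":0},{"linear":[0.3,-4,0],"twist":0}]'; python3 st.py
python3 -m pendant '[{"linear":[2,-38,0],"twist":0},{"linear":[0.8,-12,0],"twist":0},{"linear":[0.3,-2,0],"twist":0},{"linear":[2.1,-40,0],"twist":0},{"linear":[0.8,-14,0],"twist":0},{"linear":[0.3,-4,0],"twist":0}]'; python3 st.py
```

```text
time: 66.22
tool_pos: [558.9, 212.4, -1.2]
tcp_rot: [-3.141, -0.0, -1.517]
contact_force: [0.2, -0.9, -2.7]
grip_width: 20.0
[316. 154.] x 28.8 63.4 y 140.8 227.9 z 44.0
[559. 167.] x 9.3 59.3 y 38.3 114.5 z 46.6
[558.7 213.5  -1.2]
time: 67.03
tool_pos: [559.2, 208.4, -1.2]
tcp_rot: [-3.141, -0.0, -1.516]
contact_force: [0.0, -0.5, -3.4]
grip_width: 19.8
[316. 146.] x 32.8 67.3 y 136.9 223.8 z 43.6
[552. 167.] x 9.4 58.9 y 37.9 114.0 z 46.7
[559.1 209.4  -1.3]
```

```bash
python3 -m pendant '[{"linear":[-7.5,10,0],"twist":0},{"linear":[-7.5,20,0],"twist":0},{"linear":[-5.5,-20,0],"twist":0},{"linear":[-5.5,-30,0],"twist":0},{"linear":[-6.5,-10,0],"twist":0},{"linear":[-7.5,0,0],"twist":0}]'; python3 st.py
python3 -m pendant '[{"linear":[-0.5,20,0],"twist":0},{"linear":[1,-18,0],"twist":0},{"linear":[1.9,-36,0],"twist":0},{"linear":[0.8,-10,0],"twist":0},{"linear":[0,0,0],"twist":0}]'; python3 st.py
```

```text
time: 67.82
tool_pos: [551.9, 209.5, -1.1]
tcp_rot: [-3.141, 0.0, -1.517]
contact_force: [-0.6, 0.3, -3.1]
grip_width: 19.6
[316. 145.] x 25.5 60.0 y 138.4 225.3 z 43.6
[557. 152.] x 9.4 58.1 y 38.2 114.4 z 46.7
[551.6 210.5  -1.1]
time: 68.5
tool_pos: [551.9, 209.0, -1.2]
tcp_rot: [-3.141, 0.0, -1.518]
contact_force: [-0.6, -0.6, -3.0]
grip_width: 19.7
[316. 142.] x 26.4 61.2 y 137.7 224.9 z 44.1
[556. 152.] x 9.9 58.0 y 38.3 114.2 z 46.7
[551.7 209.8  -1.2]
```

The blob includes the butt's vertical face, which biases y. I measure the top face only.

```bash
cat > bt.py <<'E'
from wg import *
c=cap('wrist'); P=depthpts(c); H=hsv(c); n=N(P)
for nm,y0,y1 in(('wedge',70,130),('head',132,300)):
    m=(H[...,1]<45)&(H[...,2]>60)&(P[...,2]>30)&(P[...,2]<52)&(n[...,0]>20)&(n[...,0]<75)&(n[...,1]>y0)&(n[...,1]<y1)
    zt=np.percentile(P[m][:,2],70); t=m&(abs(P[...,2]-zt)<2.5)
    x=n[t]; print(nm,'top z',zt.round(1),'y',np.percentile(x[:,1],[1,99.5]).round(1),'x',np.percentile(x[:,0],[1,99]).round(1))
    if nm=='wedge':
        f=m&(P[...,2]<zt-6)&(abs(n[...,0]-43)<10)&(n[...,1]>100); print(' butt face y',np.median(n[f][:,1]).round(1) if f.sum() else None,f.sum())
        for b in (75,80,90,100): 
            z=t&(abs(n[...,1]-b)<2)
            if z.sum()>3: print('  at y',b,np.percentile(n[z][:,0],[2,98]).round(1))
o=bot.get_obs(); print('tcp nest',N(o['tool_pos']).round(1),o['tool_pos'].round(1))
E
python3 bt.py
```

```text
wedge top z 47.0 y [ 70.4 106.3] x [30.3 54. ]
 butt face y 106.0 482
  at y 75 [30.8 53.6]
  at y 80 [30.7 53.6]
  at y 90 [30.8 53.6]
  at y 100 [30.8 53.6]
head top z 44.4 y [139.1 226. ] x [26.3 60.6]
tcp nest [-19.5 182.2] [551.6 208.8  -1.3]
```

The butt face is at y = 106 (tail at about 83.6, tight at 84.5), it no longer advances over the last taps, and it is square. I put the mallet back.

```bash
python3 -m pendant '[{"linear":[0,20,10],"twist":0},{"linear":[0,40,50],"twist":0},{"linear":[-40.3,150,55],"twist":-11},{"linear":[-40.3,150,55],"twist":-11},{"linear":[-40.3,150,55],"twist":-11},{"linear":[-40.3,150,55],"twist":-11},{"linear":[-40.3,150,25],"twist":-11},{"linear":[-40.3,150,8],"twist":-11},{"linear":[-40.3,150,1],"twist":-11},{"linear":[-40.3,150,-3],"twist":-11},{"linear":[-40.3,150,-3],"twist":-11}]'
python3 -m pendant '[{"linear":[0,0,-1],"twist":0},{"linear":[0,0,-1],"twist":0}]'
```

```text
time: 69.97
tool_pos: [512.2, 357.6, -3.5]
tcp_rot: [-3.14, 0.001, -1.71]
contact_force: [0.1, -0.5, -2.4]
grip_width: 19.5
time: 70.22
tool_pos: [512.0, 357.8, -4.3]
tcp_rot: [-3.14, 0.001, -1.71]
contact_force: [-1.6, -1.2, 0.9]
grip_width: 20.0
```

It has touched the mat. I release, lift and check the mallet.

```bash
python3 -m pendant '[{"linear":[0,0,0],"twist":0},{"linear":[0,0,0],"twist":0},{"linear":[0,0,0],"twist":0},{"linear":[0,0,0],"twist":0},{"linear":[0,0,30],"twist":0},{"linear":[0,0,90],"twist":0},{"linear":[-25,0,160],"twist":0},{"linear":[-25,0,160],"twist":0},{"linear":[-25,0,160],"twist":0}]' 60
python3 - <<'E'
from h import *
c=cap('wrist'); P=depthpts(c); H=hsv(c); h,s,v=[H[...,i].astype(int) for i in range(3)]
th=np.deg2rad(-7.8); R=np.array([[np.cos(th),-np.sin(th)],[np.sin(th),np.cos(th)]])
for k in blobs((s<45)&(v>110)&(P[...,2]>30)&(P[...,2]<46),300):
    r=rect(c,k,40); a=np.deg2rad(r[4]-90); g=r[:2]-55*np.array([np.cos(a),np.sin(a)]); print('head',r,'grip',g,'in mat',(g-[515.9,353.3])@R)
    u,w=k.mean(0).astype(int); print('head top z',np.median(P[w-8:w+8,u-20:u+20,2]))
m=(h>8)&(h<25)&(s>70)&(v>90)&(P[...,2]<60)&(abs(P[...,1]-365)<40)&(abs(P[...,0]-480)<90)
q=P[m]; 
for x0 in (400,430,460,490,520): 
    k=abs(q[:,0]-x0)<12
    if k.sum()>10: print(x0,np.percentile(q[k][:,2],90).round(1),np.median(q[k][:,1]).round(1))
E
python3 -m pendant '[{"linear":[60,-280,20],"twist":95},{"linear":[60,-280,20],"twist":95},{"linear":[60,-280,20],"twist":95},{"linear":[60,-280,20],"twist":95},{"linear":[60,-280,20],"twist":95},{"linear":[60,-280,20],"twist":95},{"linear":[60,-280,20],"twist":95},{"linear":[60,-280,20],"twist":95},{"linear":[60,-280,20],"twist":95},{"linear":[120,-380,20],"twist":95},{"linear":[120,-380,20],"twist":95},{"linear":[120,-380,20],"twist":95},{"linear":[120,-380,20],"twist":95}]' 0
python3 - <<'E'
from wg import *
c=cap('wrist','f1.png'); P=depthpts(c); H=hsv(c); h,s,v=[H[...,i].astype(int) for i in range(3)]; n=N(P)
for k in blobs((h<16)&(s>120)&(v>80),200): 
    r=rect(c,k,46); print('pile',r,N(r[:2]))
st_=[]
for lo,hi,x0,x1,y0,y1 in((46,57,-60,-27.5,25,60),(46,57,-60,-27.5,-60,-25)):
    m=(P[...,2]>lo)&(P[...,2]<hi)&(n[...,0]>x0)&(n[...,0]<x1)&(n[...,1]>y0)&(n[...,1]<y1)&(v<110); print('stop',np.percentile(n[m],[2,98],axis=0).round(1).tolist())
m=(s<45)&(v>100)&(P[...,2]>43)&(P[...,2]<51)&(n[...,0]>29.5)&(n[...,0]<64)&(n[...,1]>60)&(n[...,1]<140)
print('wedge y max',np.percentile(n[m][:,1],99.5),'z',np.median(P[m][:,2]))
for b in(60,70,80,90,100):
    z=m&(abs(n[...,1]-b)<2); print(b,np.percentile(n[z][:,0],[2,98]).round(1))
E
```

```text
time: 71.35
tool_pos: [486.4, 357.7, 155.2]
tcp_rot: [-3.141, 0.001, -1.71]
contact_force: [0.4, 0.2, 0.2]
grip_width: 70.0
head [573.  348.2  34.3  89.1  82. ] grip [518.53525622 355.85452055] in mat [2.26418619 2.88853103]
head top z nan
head [576.5  56.5  40.6  50.6   3.4] grip [573.23814945 111.40319054] in mat [  89.63681171 -231.87706182]
head top z nan
head [613.4 115.4  27.9  59.5  78.7] grip [559.46619378 126.17703793] in mat [  73.98723521 -219.10897326]
head top z 46.668971896012806
head [611.   65.9  24.9  49.2  82.5] grip [556.47053262  73.07894057] in mat [  78.22552907 -272.12235642]
head top z nan
430 41.1 367.9
460 34.3 363.9
490 34.5 359.6
520 34.5 355.3
time: 73.03
tool_pos: [605.4, -22.2, 172.5]
tcp_rot: [-3.141, 0.004, -0.053]
contact_force: [-0.2, 0.2, -0.0]
grip_width: 91.9
pile [580.9  27.6  36.   76.3 -87. ] [ 0.08389613 -0.30489579]
stop [[-48.4, 31.1], [-27.9, 51.7]]
stop [[-49.0, -52.1], [-27.8, -31.1]]
wedge y max 106.2731397786525 z 46.783653860960555
60 [30.7 52.6]
70 [30.8 53.4]
80 [30.4 53.2]
90 [30.2 53.1]
100 [30.4 53.1]
```

View pics/f1.png

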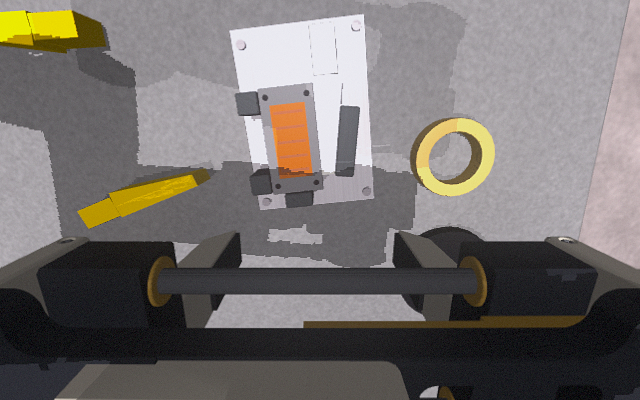

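Picture 16: the pile sits tight in the nest at x = 0.1, y = -0.3 mm, and the wedge is between it and the rail. I let the arm settle and hand in.

```bash
python3 -m pendant '[{"linear":[0,0,0],"twist":0},{"linear":[0,0,0],"twist":0},{"linear":[0,0,0],"twist":0}]'
python3 - <<'E'
from plant import bot
print(bot.close_job())
E
```

```text
time: 73.45
tool_pos: [606.4, -21.9, 175.0]
tcp_rot: [3.142, -0.0, -0.051]
contact_force: [-0.3, 0.3, 0.1]
grip_width: 92.0
the job is handed in; nothing more can be done
None
```

I stacked all five plates in the nest, set the wedge loosely by hand with about 29 mm to go, drove it home with mallet taps, and laid the mallet back on its mat. The job was handed in at 73.5 s with the arm clear; it reports no verdict.

**Last checks**
- **Pile:** centre at x = 0.1, y = -0.3 mm in the nest, square with it; its top was at 46.8 mm when stacked.
- **Wedge:** tail at about y = 83.8 mm (tight is 84.5), square, and no longer advancing over the last four taps.
- **Mallet:** flat, with its grip point about 2 mm along and 3 mm across from the mat's centre.
- **Bystanders:** I never went near the jar, tape or reel, and they looked undisturbed where the pictures showed them. I did not re-measure them at the end.

**What failed or disagreed**
- **Finger tips:** the real tips end about 19 mm above the reported TCP. The first two grasps therefore closed on air; I corrected the height after that.
- **Last plate:** it tilted about 5° in the grip, but settled flat when released.
- **Mallet grip:** the mallet slid about 7 mm along its handle during the taps, so I re-centred it.
- **Wedge reading:** my first image reading of the wedge's butt end was about 8 mm too far out, because it included the end face; I replaced it with a reading of the top face only. The last mallet-based cross-check still differed from the camera by about 2 mm, in the direction of a wedge farther in.

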